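# Mix the standards and hang them in the thermostat well

## Robot

A 6-joint arm with a two-finger parallel gripper is mounted at the origin on the work surface. World frame = base frame: x ahead of the robot, y to its left, z up, the work surface at z = 0. Lengths are in mm, angles in degrees, forces in N, time in s.
With the tool pointing down it reaches from about 300 to 850 mm from the base axis. Payload 4.2 kg.
Tool frame: the origin (TCP) lies at the very end of the fingers, on their centre line; the grasp point (between the pads) lies 19 mm behind it; z points along the fingers, y is the direction in which the jaws open and shut (so a half turn about z gives the same grasp; the last joint's range is limited). The gripper opens to 91 mm and grips with 3 to 60 N. Pads are 32 mm wide; open, the fingers measure 118 mm over their backs; the gripper's body (76 mm by 178 mm) begins 60 mm behind the grasp point.
Start: joints at [71.505, 18.312, 89.639, -0, 72.044, -1.146], TCP at [171.464, 548.856, 213.976] pointing down, gripper open.
Joint ranges: [-177.97, 177.97], [-48.28, 115.42], [12.27, 149.76], [-77.06, 257.06], [2.81, 150.46], [-146.56, 146.56]. Speed limits (degrees/s): [147.25, 147.25, 180, 180, 180, 180].

## Interface

Orientations are given as [roll, pitch, yaw] about the fixed x, y, z axes, in that order (R = Rz(yaw) Ry(pitch) Rx(roll)).
In Python, from workcell import telemetry, grab_frame, job gives the robot as it stands.
- The arm moves only by the tool drive_tool, never from a script. Its argument "moves" is a list of rows, each an object of numbers: "claw": the closure, from -1 (fully open) to 1 (shut); "dx", "dy", "dz": the shift along the tool's x, y, z in units of 20 mm (1.0 is 20 mm); "yaw": the turn about the tool's z in units of 0.15 rad (1.0 is 0.15 rad). In form: [{"claw": .., "dx": .., "dy": .., "dz": .., "yaw": ..}, ...]. A call has 1 to 5 rows; each row shifts and turns the pose as measured when the row begins, along the tool's axes as they then stand; what a row does not reach is not made up. A row lasts 1/8 s, in which the tool goes at most 62.5 mm and 10.7 degrees, less where a joint would pass 70% of its speed; a pose out of reach is approached as far as the arm can. A call with a number of a shift or a turn outside -1 to 1 is refused whole. A call with a gripper value outside its range is refused whole. The fingers move at their own pace and stop on an object; "grip_force" is the grip in N (left out, the last holds). Time passes only in rows, so rows that do not move let the fingers close. It gives the time, the measured TCP pose, the force and the opening at its end, in the units of the state.
- telemetry.state(): the state, without advancing time (a new reading comes with each control period).
- grab_frame(name): name is "scene" or "top"; returns a dict with "color" (420x560x3 uint8, blue, green, red), "vertical_fov" (degrees; the focal length in pixels is half the picture's height over the tangent of half this angle, whatever the lens; pixels are square), "cx", "cy" (the principal point, pixels), "pose" (4x4, takes a point from camera to world coordinates). Camera axes: x right, y down, z forward; pixel columns grow to the right and rows downward; lengths in mm; the calibration is good to about 2 mm. A picture is of the moment at which its call begins. There is no depth.
- job.job_done(): hands the job in, once; it reports no verdict.
The state is a dict: "time_s": time; "qpos": joint angles; "qvel": joint speeds; "effort": joint torques, N m; "ee_pos": TCP position; "ee_rot": TCP orientation; "force": force on the tool from outside, world axes, zero at the start; "torque": the same for the moment, N m; "gripper_width": finger opening in mm.
Only numpy, scipy, OpenCV 4.12 (cv2) and the standard library are available. Lean on these libraries where they do the work, as an engineer would, in place of code of your own. Each camera call takes 0.05 s, during which the arm holds its last target.

## Task

Mix the standard jars that are on the bench one after another from the palest cap to the darkest (white, yellow, orange, red): hold each fully down on the touch mixer's pad for two seconds, and put it upright into a free pocket of the round carrier. Then lift the loaded carrier by its blue knob, slide its stem into the fork of the spring-balanced arm so that the collar is over the fork's seat, and ease it down gently into the well, letting go only once the arm has sunk under the full weight and settled. Leave the reagent bottle, the beaker and the black-capped sample jar where they stand.

Things in the scene. Friction and masses are not known exactly. Their poses are not given: they have to be found in the camera images.
- jar_white_mid (a point): Centre (half-way up, 33 mm above the underside) of the standard jar with the white screw cap: upright amber cylinder 42 mm in diameter and 66 mm tall, about 60 g, heavy at the bottom; the cap is its top 22 mm, of the same diameter. Up to four jars, 2 to 4 present. z is the jar's axis.
- jar_yellow_mid (a point): Centre (half-way up, 33 mm above the underside) of the standard jar with the yellow screw cap: upright amber cylinder 42 mm in diameter and 66 mm tall, about 60 g, heavy at the bottom; the cap is its top 22 mm, of the same diameter. Up to four jars, 2 to 4 present. z is the jar's axis.
- jar_orange_mid (a point): Centre (half-way up, 33 mm above the underside) of the standard jar with the orange screw cap: upright amber cylinder 42 mm in diameter and 66 mm tall, about 60 g, heavy at the bottom; the cap is its top 22 mm, of the same diameter. Up to four jars, 2 to 4 present. z is the jar's axis.
- jar_red_mid (a point): Centre (half-way up, 33 mm above the underside) of the standard jar with the dark red screw cap: upright amber cylinder 42 mm in diameter and 66 mm tall, about 60 g, heavy at the bottom; the cap is its top 22 mm, of the same diameter. Up to four jars, 2 to 4 present. z is the jar's axis.
- pad_top (a point): Touch mixer: grey box 130 x 110 mm with a round black rubber pad 66 mm in diameter on top. This point is fixed to the box, at the centre of the pad's top face when the pad is up, 96 mm above the bench. The pad has a 3.5 mm high rim of 56 mm inner diameter, so a jar stands on it inside the rim.
- mixer_pad (a joint): Travel of the mixer's pad in m: 0 up, 0.008 fully down. Spring: about 3.5 N to start it moving and 9 N to hold it fully down; it rises again when released.
- carrier: Round steel carrier: plate 190 mm in diameter, 4 mm thick, about 450 g empty, with four round pockets (each its point) and a central stem 9 mm thick that carries a collar and, above it, a blue knob. Origin at the centre of its underside, z up the stem.
- carrier_knob (a point): Gripping point on the carrier's blue square knob, 138 mm above the carrier's underside and 12 mm below the knob's top. The knob is 22 x 22 mm and 28 mm tall, sides along the carrier's x and y.
- carrier_collar (a point): On the stem's axis at the underside of the carrier's collar (disc 36 mm in diameter, 6 mm thick), 98 mm above the carrier's underside and 40 mm below carrier_knob. The collar is what rests on the fork. Axes as the carrier's.
- pocket0 (a point): Centre of the floor of carrier pocket 0 (4 mm above the carrier's underside); the pocket is a ring 51 mm in inner diameter with walls 24 mm high above that floor, its centre 66 mm from the stem.
- pocket1 (a point): Centre of the floor of carrier pocket 1 (4 mm above the carrier's underside); the pocket is a ring 51 mm in inner diameter with walls 24 mm high above that floor, its centre 66 mm from the stem.
- pocket2 (a point): Centre of the floor of carrier pocket 2 (4 mm above the carrier's underside); the pocket is a ring 51 mm in inner diameter with walls 24 mm high above that floor, its centre 66 mm from the stem.
- pocket3 (a point): Centre of the floor of carrier pocket 3 (4 mm above the carrier's underside); the pocket is a ring 51 mm in inner diameter with walls 24 mm high above that floor, its centre 66 mm from the stem.
- well: Thermostat well: open square steel tank, 260 mm wide, 10 mm walls, rim 100 mm and inner floor 10 mm above the bench. Origin on the bench at the tank's centre. A post behind it (at +x) carries the spring-balanced parallel arm, whose end is a level fork over the tank's middle.
- fork_seat (a point): Centre of the seat on the fork's top face, 218 mm above the bench when unloaded; it moves with the arm and stays level. The fork opens to -x of this frame; +x points along the arm to the post. The stem goes into the 16 mm slot between the prongs (8 mm thick, each 14 mm wide), which ends 10 mm behind the seat (+x).
- fork_tip (a point): Midway between the red tips of the fork's prongs, 44 mm in front (-x) of the seat, at the height of the seat; axes as there. Raised lips, 4 mm high, on the prongs 24 to 30 mm in front of the seat and a 4 mm step 26 mm behind it keep the collar in. The arm's upright end plate, 42 mm higher than the seat, stands 54 mm behind it.
- balance_arm (a joint): How far the spring-balanced arm has sunk, in rad: 0 at its upper stop (unloaded), growing as it sinks; 0.1 rad lowers the fork by about 22 mm. It starts to sink at about 1.3 N and then by about 14 mm per newton; the loaded carrier takes it down 50 to 95 mm (0.23 to 0.43 rad). The well's floor is never reached.
- reagent: Bystander: brown bottle with blue cap, 60 mm in diameter, 130 mm tall; origin at its underside.
- beaker: Bystander: glass beaker, 68 mm wide, 80 mm tall; origin at its underside.
- sample_can: Bystander: small jar with a black cap, 48 mm wide, 75 mm tall, not one of the standards; origin at its underside.
There are look-alikes about, which are no part of the job. What is shaped like the part that bears jar_white_mid but green, pink or purple is not meant.

How it is judged:
By the outcome, as a careful person would: the job done as asked, in the order asked, and still so for the second after the job is handed in, with the robot touching nothing.
Of jar_white, jar_yellow, jar_orange, jar_red only 2 to 4 are there at a start; the rules pass over those that are not, and their reading is None.
At some moment in a run one of jar_white, jar_yellow, jar_orange, jar_red may be knocked a few centimetres aside while the robot is not near it.
It also fails if it takes over 210 s, if anything falls off the work surface, if the arm or the gripper's body presses on something with over 40 N, if the wrist force passes 120 N, or if a joint passes its speed limit or range.

## Working session

There is one attempt and no reset: what is moved stays moved. The work goes in short steps, Python scripts to look and compute and a tool call to move; the robot and the scene stay as the last step left them, time stands still between calls to the robot, and variables do not carry over. Pictures are saved under pics/ and viewed, and the job is handed in when it is done.

Besides the shell and the picture viewer there is one more tool, called after ">>>" by a JSON object that holds its "api" and its "payload", one argument or row to a line. drive_tool: Moves the arm, as the interface text tells. Its arguments: {"type":"object","properties":{"moves":{"type":"array"},"grip_force":{"type":"number"}},"required":["moves"]}

```bash
mkdir -p pics; ls
python3 - <<'E'
from workcell import telemetry, grab_frame
import cv2,numpy as np
print(telemetry.state())
for n in("scene","top"):
    f=grab_frame(n); cv2.imwrite(f"pics/{n}0.png",f["color"]); print(n,f["vertical_fov"],f["cx"],f["cy"],np.round(f["pose"],4).tolist(), [k for k in f])
E
```

```text
pics
{'time_s': 0.0, 'qpos': array([ 7.15042761e+01,  1.83506679e+01,  8.97093545e+01,  1.84372073e-04,
        7.20459754e+01, -1.14408472e+00]), 'qvel': array([ 0.07098206, -0.04501273, -0.01188429,  0.0022927 , -0.05638488,
        0.05692668]), 'effort': array([ 1.22890856e-04, -4.12473822e+01, -2.31975067e+01,  7.27871270e-02,
        4.56507260e-02, -1.36259105e-04]), 'ee_pos': array([171.2930062 , 548.32192939, 213.1100947 ]), 'ee_rot': array([-1.79894027e+02, -2.29168000e-03,  1.62648302e+02]), 'force': array([ 0.29570084,  0.35197524, -0.95217412]), 'torque': array([-0.0480513 , -0.02355534, -0.03305383]), 'gripper_width': 91.439773920743}
scene 54.238747061121934 282.1500447875312 205.7255421698963 [[-0.4494, 0.7022, -0.5522, 1147.6045], [0.8933, 0.3464, -0.2864, 313.3812], [-0.0098, -0.622, -0.783, 918.1127], [0.0, 0.0, 0.0, 1.0]] ['color', 'vertical_fov', 'cx', 'cy', 'pose']
top 50.10655895806653 273.3714434988459 199.94883990649612 [[-0.0199, -0.9945, 0.1033, 532.6109], [-0.9998, 0.0192, -0.0077, 67.8318], [0.0057, -0.1034, -0.9946, 1081.1682], [0.0, 0.0, 0.0, 1.0]] ['color', 'vertical_fov', 'cx', 'cy', 'pose']
```

Jars present in the top view: white (189,211), yellow (272,187) and red (233,185). The green (150,195), pink (116,202) and purple (147,227) jars are look-alikes, the black cap (188,150) is the sample jar, and there is no orange. I'll measure each one with a silhouette fit.

```bash
cat > h.py <<'E'
from workcell import telemetry, grab_frame, job
import cv2,numpy as np
from scipy.optimize import minimize, least_squares
def K(f):
    F=f["color"].shape[0]/2/np.tan(np.radians(f["vertical_fov"])/2); return F,f["cx"],f["cy"]
def proj(f,P):
    P=np.atleast_2d(P).astype(float); T=np.linalg.inv(f["pose"]); c=P@T[:3,:3].T+T[:3,3]; F,cx,cy=K(f)
    return np.c_[F*c[:,0]/c[:,2]+cx,F*c[:,1]/c[:,2]+cy]
def plane(f,uv,z):
    uv=np.atleast_2d(uv).astype(float);F,cx,cy=K(f)
    d=np.c_[(uv[:,0]-cx)/F,(uv[:,1]-cy)/F,np.ones(len(uv))]@f["pose"][:3,:3].T; o=f["pose"][:3,3]
    return o+d*((z-o[2])/d[:,2])[:,None]
def tri(fs,uvs):
    A=np.zeros((3,3));b=np.zeros(3)
    for f,uv in zip(fs,uvs):
        F,cx,cy=K(f); d=f["pose"][:3,:3]@np.array([(uv[0]-cx)/F,(uv[1]-cy)/F,1]);d/=np.linalg.norm(d)
        M=np.eye(3)-np.outer(d,d);A+=M;b+=M@f["pose"][:3,3]
    return np.linalg.solve(A,b)
def grab(tag=None):
    r={n:grab_frame(n) for n in("scene","top")}
    if tag:
        for n in r: cv2.imwrite(f"pics/{n}_{tag}.png",r[n]["color"])
    return r
def crop(f,u,v,w,name,s=6):
    im=f["color"];h=w*3//4;x0,y0=max(0,int(u-w/2)),max(0,int(v-h/2))
    cv2.imwrite("pics/"+name,cv2.resize(im[y0:y0+h,x0:x0+w],None,fx=s,fy=s,interpolation=cv2.INTER_NEAREST))
    print(name,"origin",x0,y0,"scale",s)
def cmask(f,col):
    hsv=cv2.cvtColor(f["color"],cv2.COLOR_BGR2HSV);H,S,V=[hsv[...,i].astype(int) for i in range(3)]
    if col=="white": return ((S<45)&(V>165))
    if col=="yellow": return (H>21)&(H<35)&(S>140)&(V>100)
    if col=="red": return ((H<6)|(H>174))&(S>170)&(V>60)
    if col=="blue": return (H>100)&(H<125)&(S>140)&(V>60)
    if col=="orange": return (H>=6)&(H<18)&(S>170)&(V>140)
def cylpts(x,y,z0,z1,r):
    a=np.linspace(0,2*np.pi,48,endpoint=False)
    return np.r_[np.c_[x+r*np.cos(a),y+r*np.sin(a),a*0+z0],np.c_[x+r*np.cos(a),y+r*np.sin(a),a*0+z1]]
def fitcap(f,col,guess,z0=44,z1=66,r=21):
    """centroid match of model silhouette to mask near guess"""
    m=cmask(f,col).astype(np.uint8); n,l,st,c=cv2.connectedComponentsWithStats(m)
    g=proj(f,[[*guess,(z0+z1)/2]])[0]
    idx=[i for i in range(1,n) if st[i,4]>30 and np.hypot(*(c[i]-g))<40]
    if not idx: return None
    i=max(idx,key=lambda k:st[k,4]); c0=c[i]
    def mod(p):
        h=cv2.convexHull(proj(f,cylpts(*p,z0,z1,r)).astype(np.float32)); M=cv2.moments(h);return np.array([M["m10"]/M["m00"],M["m01"]/M["m00"]]),M["m00"]
    s=least_squares(lambda p:mod(p)[0]-c0,guess,diff_step=1e-3)
    return s.x,c0,st[i,4],mod(s.x)[1]
E
python3 - <<'E'
from h import *
fs=grab("1")
for c,uv in(("white",(189,211)),("yellow",(272,187)),("red",(233,185))):
    g=plane(fs["top"],uv,60)[0][:2]
    for n in fs: print(c,n,fitcap(fs[n],c,g))
crop(fs["top"],230,195,130,"cj.png"); crop(fs["top"],275,272,100,"cc.png",8);crop(fs["top"],163,286,90,"cm.png",8)
crop(fs["scene"],315,260,130,"sj.png")
crop(fs["scene"],313,205,90,"sc.png",8)
E
```

```text
white scene (array([613.57288277, 252.0137308 ]), array([362.52093023, 264.05581395]), np.int32(215), 294.22364829387516)
white top (array([617.79947693, 253.16187944]), array([188.98127341, 210.83520599]), np.int32(267), 298.6107645787997)
yellow scene (array([674.10978092,  63.38503113]), array([281.29752066, 253.5785124 ]), np.int32(242), 276.2618114701472)
yellow top (array([670.30683456,  62.0156437 ]), array([272.17454545, 186.42545455]), np.int32(275), 281.62881275149994)
red scene (array([680.0992426 , 152.54943739]), array([313.49090909, 269.67272727]), np.int32(220), 294.6528786639683)
red top (array([676.03940821, 151.68188834]), array([233.13483146, 184.71535581]), np.int32(267), 286.4605527276872)
cj.png origin 165 146 scale 6
cc.png origin 225 234 scale 8
cm.png origin 118 252 scale 8
sj.png origin 250 211 scale 6
sc.png origin 268 171 scale 8
```

Confirmed in the crops: white (189,211), yellow (272,187) and red (233,185) have the right cap colours, and there is no orange jar. Next I'll measure the pad, the carrier and the fork.

Run:
```python
from h import *
fs=grab()
t,s=fs["top"],fs["scene"]
crop(t,452,255,80,"ft.png",10); crop(s,200,130,110,"fsn.png",7); crop(s,405,228,80,"ms.png",8)
pk=np.array([(253.1,253.4),(292.9,250.3),(297.1,290.3),(256.3,293.8)])
P=plane(t,pk,28); print(P.round(1),P.mean(0)); c=P.mean(0)[:2]; print(np.hypot(*(P[:,:2]-c).T), np.degrees(np.arctan2(*(P[:,:2]-c).T[::-1])))
# knob
for f in(t,s):
    m=cmask(f,"blue").astype(np.uint8); n,l,st,cc=cv2.connectedComponentsWithStats(m)
    print([(st[i].tolist(),cc[i].round(1).tolist()) for i in range(1,n) if st[i,4]>20])
# pad dark
g=plane(t,(158.6,285.1),97); print("pad",g)
for f in(t,s):
    m=(f["color"].max(2)<42).astype(np.uint8); n,l,st,cc=cv2.connectedComponentsWithStats(m)
    p=proj(f,g)[0];print(p,[(st[i].tolist(),cc[i].round(1).tolist()) for i in range(1,n) if st[i,4]>100 and np.hypot(*(cc[i]-p))<60])
```

```text
ft.png origin 412 225 scale 10
fsn.png origin 145 89 scale 7
ms.png origin 365 198 scale 8
[[517.9 109.3  28. ]
 [523.2  16.5  28. ]
 [431.2   9.1  28. ]
 [425.2 103.4  28. ]] [474.35393652  59.56858466  28.        ]
[66.09683256 65.09094843 66.4319711  65.84888248] [  48.84187637  -41.40858861 -130.50635562  138.30641972]
[([245, 121, 12, 13, 127], [250.5, 127.0]), ([270, 270, 11, 11, 100], [275.1, 274.6])]
[([0, 0, 41, 18, 411], [21.1, 6.0]), ([47, 0, 33, 58, 554], [63.5, 25.5]), ([213, 0, 33, 34, 821], [228.6, 15.8]), ([0, 17, 10, 26, 154], [3.9, 28.9]), ([20, 39, 43, 46, 1083], [41.8, 61.3]), ([0, 64, 26, 45, 724], [9.5, 85.5]), ([0, 88, 80, 61, 1158], [37.2, 118.7]), ([59, 119, 14, 14, 146], [65.4, 125.7]), ([311, 173, 8, 11, 73], [314.3, 177.6]), ([269, 282, 11, 13, 117], [274.0, 288.1])]
pad [[455.00550062 311.38309372  97.        ]]
[158.6 285.1] [([150, 253, 43, 63, 193], [182.6, 279.1]), ([142, 270, 31, 32, 786], [157.0, 285.6])]
[409.04009518 215.17362245] [([397, 207, 27, 28, 605], [410.0, 220.5]), ([376, 235, 41, 26, 380], [394.5, 248.4])]
```

Run:
```python
from h import *
fs=grab()
t,s=fs["top"],fs["scene"]
crop(t,452,285,60,"ft2.png",13); crop(s,205,112,40,"fs2.png",18)
print("pad top",plane(t,(157.2,285.6),99.5),"scene",plane(s,(410.9,217),99.5),"tri",tri([t,s],[(157.2,285.6),(410.9,217)]))
kt=[275.1,274.6]
# knob fit by hull moments
from itertools import product
def hull(f,x,y,yaw):
    c,sn=np.cos(yaw),np.sin(yaw)
    P=[[x+c*a-sn*b,y+sn*a+c*b,z] for a,b,z in product((-11,11),(-11,11),(122,150))]
    M=cv2.moments(cv2.convexHull(proj(f,P).astype(np.float32)));return np.array([M["m10"]/M["m00"],M["m01"]/M["m00"]]),M["m00"]
for f,c in((t,kt),(s,[314.3,177.6])):
    r=least_squares(lambda p:hull(f,*p,0.07)[0]-c,[474,59],diff_step=1e-3); print("knob",r.x,hull(f,*r.x,.07)[1])
for f,n in((t,"t"),(s,"s")):
    hsv=cv2.cvtColor(f["color"],cv2.COLOR_BGR2HSV); m=(((hsv[...,0]<8)|(hsv[...,0]>172))&(hsv[...,1]>150)).astype(np.uint8)
    k,l,st,cc=cv2.connectedComponentsWithStats(m); print(n,[(st[i].tolist(),cc[i].round(1).tolist()) for i in range(1,k) if st[i,4]>3])
```

```text
ft2.png origin 422 262 scale 13
fs2.png origin 185 97 scale 18
pad top [[454.20318721 313.76422266  99.5       ]] scene [[460.64462515 317.09888503  99.5       ]] tri [453.29273022 316.61143012  90.38926478]
knob [474.88136315  60.08329145] 123.88279517740011
knob [476.94464512  60.10574776] 132.83743376401253
t [([224, 176, 19, 19, 276], [233.2, 184.8]), ([435, 290, 12, 10, 61], [439.8, 293.9]), ([455, 291, 10, 11, 66], [459.7, 295.2]), ([331, 376, 3, 5, 13], [332.1, 377.7])]
s [([459, 0, 1, 5, 5], [459.0, 2.0]), ([460, 0, 3, 8, 8], [461.5, 3.5]), ([0, 8, 60, 60, 1667], [22.7, 35.0]), ([456, 9, 4, 2, 4], [457.5, 9.5]), ([455, 12, 3, 4, 4], [456.0, 13.5]), ([452, 16, 3, 3, 4], [452.8, 17.0]), ([556, 31, 4, 4, 4], [557.5, 32.5]), ([203, 105, 3, 3, 7], [204.3, 106.0]), ([212, 110, 7, 3, 12], [215.5, 110.8]), ([7, 158, 19, 16, 211], [15.6, 165.2]), ([306, 261, 16, 18, 239], [313.5, 269.7])]
```

Run:
```python
from h import *
fs=grab()
t,s=fs["top"],fs["scene"]
a=plane(t,(451.1,289.9),221)[0]; b=plane(t,(451.9,263.4),221)[0]
print(a,b,np.linalg.norm(a-b)); d=(b-a)/np.linalg.norm(b-a); print("yaw",np.degrees(np.arctan2(d[1],d[0])),"seat",a+24*d,b-26*d)
L=plane(t,[(422+323/13-.5,262+365/13),(422+430/13-.5,262+380/13)],222); print(L,np.linalg.norm(L[0]-L[1]))
w=plane(t,[(371,212),(489,218),(487,337),(367,330)],100); print("well",w.round(0).tolist(),w.mean(0))
# scene cross-check: overlay model
im=s["color"].copy(); im2=t["color"].copy()
seat=a+24*d; seat[2]=218; n=np.array([-d[1],d[0],0])
for (f,I) in((s,im),(t,im2)):
    I=cv2.resize(I,None,fx=4,fy=4,interpolation=cv2.INTER_NEAREST)
    for off in[(0,0),(-44,8),(-44,-8),(-24,8),(-24,-8),(10,8),(10,-8),(-24,22),(-24,-22),(54,0)]:
        p=proj(f,seat+off[0]*d+off[1]*n)[0]; cv2.circle(I,(int(p[0]*4+2),int(p[1]*4+2)),2,(255,0,255),-1)
    x,y=(proj(f,seat)[0]*4).astype(int); cv2.imwrite("pics/ov_%s.png"%("s" if f is s else "t"),cv2.resize(I[max(0,y-120):y+120,x-160:x+160],None,fx=2,fy=2))
```

```text
[ 444.57326936 -271.26900589  221.        ] [ 494.11607519 -275.81690443  221.        ] 49.7511104366316
yaw -5.244901470130615 seat [ 468.47278295 -273.46291803  221.        ] [ 468.22493547 -273.44016628  221.        ]
[[ 444.53107255 -261.86347125  222.        ]
 [ 442.07009546 -277.29915661  222.        ]] 15.630636286114587
well [[604.0, -153.0, 100.0], [586.0, -412.0, 100.0], [332.0, -390.0, 100.0], [352.0, -134.0, 100.0]] [ 468.20548868 -272.16192126  100.        ]
```

Run:
```python
from h import *
fs=grab()
for n,f in fs.items():
    I=cv2.resize(f["color"],None,fx=8,fy=8,interpolation=cv2.INTER_NEAREST)
    I=cv2.convertScaleAbs(I,alpha=2.2)
    for (x,y,z,r,c) in((456,313.5,99.5,33,(0,0,255)),(456,313.5,88,33,(0,255,0))):
        p=proj(f,cylpts(x,y,z,z,r)[:48]);cv2.polylines(I,[(p*8+4).astype(np.int32)],True,c,1)
    x,y=(proj(f,[456,313.5,99])[0]*8).astype(int); cv2.imwrite(f"pics/pad_{n}.png",I[y-220:y+260,x-280:x+280])
```

```text
(no output)
```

The fork overlay agrees with the given geometry: lip-to-step measures 49.8 mm against 50, the slot 15.6 mm against 16, and the well centre matches the seat. Pocket radii come out at 65 to 66.4 mm against 66. Next, a move planner that prints only numbers, then the first move.

```bash
cat > plan.py <<'E'
import sys,numpy as np
from workcell import telemetry
# usage: plan.py x y z psi [maxstep_units]
def rows(st,tgt,psi,mx=1.0):
    p=np.array(st["ee_pos"]);y=st["ee_rot"][2];out=[]
    tgt=np.array(tgt)
    for k in range(60):
        d=tgt-p;dpsi=(psi-y+180)%360-180
        if np.abs(d).max()<0.15 and abs(dpsi)<.1: break
        a=np.radians(y);X=np.array([np.cos(a),np.sin(a),0]);Y=np.array([np.sin(a),-np.cos(a),0]);Z=np.array([0,0,-1.])
        t=np.array([d@X,d@Y,d@Z])/20; s=max(1,np.abs(t).max()/mx); t=t/s
        t=np.round(t,2); w=np.round(np.clip(-dpsi/np.degrees(.15),-1,1),2)
        p=p+20*(t[0]*X+t[1]*Y+t[2]*Z); y-=w*np.degrees(.15); out.append((t,w))
        if not t.any() and not w: break
    return out
if __name__=="__main__":
    st=telemetry.state(); a=[float(v) for v in sys.argv[1:]]
    r=rows(st,a[:3],a[3],a[4] if len(a)>4 else 1.0)
    print("t%.2f"%st["time_s"],st["ee_pos"].round(1),"rpy",st["ee_rot"].round(1),"F",st["force"].round(1),"w%.1f"%st["gripper_width"],"q",st["qpos"].round(0),len(r),"rows")
    for t,w in r: print("dx %.2f dy %.2f dz %.2f yaw %.2f"%(*t,w))
E
python3 plan.py 616 252.5 200 90
```

```text
t0.60 [171.5 548.9 214. ] rpy [180.    0.  162.7] F [-0.1 -0.7  0.7] w90.9 q [72. 18. 90. -0. 72. -1.] 23 rows
dx -1.00 dy -0.29 dz 0.03 yaw 1.00
dx -1.00 dy -0.14 dz 0.03 yaw 1.00
dx -1.00 dy 0.01 dz 0.03 yaw 1.00
dx -1.00 dy 0.17 dz 0.03 yaw 1.00
dx -1.00 dy 0.33 dz 0.03 yaw 1.00
dx -1.00 dy 0.50 dz 0.03 yaw 1.00
dx -1.00 dy 0.71 dz 0.03 yaw 1.00
dx -1.00 dy 0.96 dz 0.04 yaw 1.00
dx -0.77 dy 1.00 dz 0.03 yaw 0.45
dx -0.67 dy 1.00 dz 0.03 yaw 0.00
dx -0.67 dy 1.00 dz 0.03 yaw 0.00
dx -0.67 dy 1.00 dz 0.03 yaw 0.00
dx -0.67 dy 1.00 dz 0.03 yaw 0.00
dx -0.67 dy 1.00 dz 0.03 yaw 0.00
dx -0.67 dy 1.00 dz 0.03 yaw 0.00
dx -0.67 dy 1.00 dz 0.03 yaw 0.00
dx -0.67 dy 1.00 dz 0.03 yaw 0.00
dx -0.66 dy 1.00 dz 0.03 yaw 0.00
dx -0.67 dy 1.00 dz 0.03 yaw 0.00
dx -0.66 dy 1.00 dz 0.03 yaw 0.00
dx -0.67 dy 1.00 dz 0.03 yaw 0.00
dx -0.66 dy 1.00 dz 0.03 yaw 0.00
dx -0.54 dy 0.81 dz 0.03 yaw 0.00
```

>>> {"api": "drive_tool", "payload": {
  "moves": [
    {"claw":-1,"dx":-1,"dy":-0.29,"dz":0,"yaw":1},
    {"claw":-1,"dx":-1,"dy":-0.14,"dz":0,"yaw":1},
    {"claw":-1,"dx":-1,"dy":0,"dz":0,"yaw":1},
    {"claw":-1,"dx":-1,"dy":0.17,"dz":0,"yaw":1},
    {"claw":-1,"dx":-1,"dy":0.33,"dz":0,"yaw":1}
  ],
  "grip_force": 40
}}

```text
time_s: 1.23
ee_pos: [257.3, 490.5, 214.0]
ee_rot: [180.0, -0.0, 118.4]
force: [-0.2, -0.6, 0.8]
gripper_width: 91.3
```

```bash
python3 plan.py 616 252.5 200 90 | head -8
```

```text
t1.23 [257.3 490.5 214. ] rpy [180.   -0.  118.4] F [-0.2 -0.6  0.8] w91.3 q [61. 16. 92.  0. 71. 33.] 18 rows
dx -1.00 dy 0.53 dz 0.04 yaw 1.00
dx -1.00 dy 0.74 dz 0.04 yaw 1.00
dx -0.99 dy 1.00 dz 0.05 yaw 1.00
dx -0.73 dy 1.00 dz 0.04 yaw 0.31
dx -0.66 dy 1.00 dz 0.04 yaw 0.00
dx -0.66 dy 1.00 dz 0.04 yaw 0.00
dx -0.66 dy 1.00 dz 0.04 yaw 0.00
```

>>> {"api": "drive_tool", "payload": {
  "moves": [
    {"claw":-1,"dx":-1,"dy":0.53,"dz":0,"yaw":1},
    {"claw":-1,"dx":-1,"dy":0.74,"dz":0,"yaw":1},
    {"claw":-1,"dx":-0.99,"dy":1,"dz":0,"yaw":1},
    {"claw":-1,"dx":-0.73,"dy":1,"dz":0,"yaw":0.31},
    {"claw":-1,"dx":-0.66,"dy":1,"dz":0,"yaw":0}
  ]
}}

```text
time_s: 1.85
ee_pos: [363.4, 418.6, 214.4]
ee_rot: [180.0, -0.1, 89.0]
force: [0.5, 0.4, 1.1]
gripper_width: 91.4
```

>>> {"api": "drive_tool", "payload": {
  "moves": [
    {"claw":-1,"dx":-0.66,"dy":1,"dz":0,"yaw":0},
    {"claw":-1,"dx":-0.66,"dy":1,"dz":0,"yaw":0},
    {"claw":-1,"dx":-0.66,"dy":1,"dz":0,"yaw":0},
    {"claw":-1,"dx":-0.66,"dy":1,"dz":0,"yaw":0},
    {"claw":-1,"dx":-0.66,"dy":1,"dz":0,"yaw":0}
  ]
}}

```text
time_s: 2.48
ee_pos: [465.6, 348.4, 214.7]
ee_rot: [179.9, -0.1, 89.0]
force: [1.0, -0.4, -0.5]
gripper_width: 91.2
```

>>> {"api": "drive_tool", "payload": {
  "moves": [
    {"claw":-1,"dx":-0.66,"dy":1,"dz":0,"yaw":0},
    {"claw":-1,"dx":-0.66,"dy":1,"dz":0,"yaw":0},
    {"claw":-1,"dx":-0.66,"dy":1,"dz":0,"yaw":0},
    {"claw":-1,"dx":-0.66,"dy":1,"dz":0,"yaw":0},
    {"claw":-1,"dx":-0.66,"dy":1,"dz":0,"yaw":0}
  ]
}}

```text
time_s: 3.1
ee_pos: [568.8, 277.6, 214.8]
ee_rot: [179.9, -0.2, 89.0]
force: [0.2, 0.8, -0.3]
gripper_width: 91.2
```

```bash
python3 plan.py 616 252.5 130 90 | head -8; python3 -c "
from h import *
fs=grab('2')
for c,g in(('white',(616,252)),('yellow',(672,62)),('red',(678,152))):
    for n in fs: print(c,n,fitcap(fs[n],c,g))
"
```

```text
t3.10 [568.8 277.6 214.8] rpy [179.9  -0.2  89. ] F [ 0.2  0.8 -0.3] w91.2 q [25. 23. 82.  0. 75. 26.] 5 rows
dx -0.29 dy 0.56 dz 1.00 yaw -0.11
dx -0.30 dy 0.56 dz 1.00 yaw -0.00
dx -0.29 dy 0.56 dz 1.00 yaw -0.00
dx -0.30 dy 0.55 dz 1.00 yaw -0.00
dx -0.07 dy 0.14 dz 0.24 yaw -0.00
white scene (array([614.11277888, 252.12637561]), array([362.48888889, 264.24888889]), np.int32(225), 294.4302201496903)
white top (array([617.75852983, 252.68352898]), array([189.19064748, 210.84892086]), np.int32(278), 298.5345960371196)
yellow scene (array([674.21619132,  63.37986657]), array([281.27615063, 253.61087866]), np.int32(239), 276.2947354640346)
yellow top (array([670.22628878,  62.01868505]), array([272.17391304, 186.46014493]), np.int32(276), 281.6222160051111)
red scene (array([680.18963378, 152.69792272]), array([313.53240741, 269.72685185]), np.int32(216), 294.7144046779722)
red top (array([676.03147896, 151.53043493]), array([233.20074349, 184.71747212]), np.int32(269), 286.4463984926697)
```

>>> {"api": "drive_tool", "payload": {
  "moves": [
    {"claw":-1,"dx":-0.29,"dy":0.56,"dz":1,"yaw":0},
    {"claw":-1,"dx":-0.3,"dy":0.56,"dz":1,"yaw":0},
    {"claw":-1,"dx":-0.29,"dy":0.56,"dz":1,"yaw":0},
    {"claw":-1,"dx":-0.3,"dy":0.56,"dz":1,"yaw":0},
    {"claw":-1,"dx":0,"dy":0,"dz":0,"yaw":0}
  ]
}}

```text
time_s: 3.82
ee_pos: [615.6, 250.7, 126.0]
ee_rot: [-179.8, -0.0, 88.9]
force: [1.5, -0.0, 0.5]
gripper_width: 91.0
```

```bash
python3 plan.py 616 252.5 36 90 | head -8; python3 -c "
from h import *
fs=grab('3')
crop(fs['scene'],365,265,100,'w3.png',7)
for c,g in(('white',(616,252)),):
    for n in fs: print(c,n,fitcap(fs[n],c,g))
"
```

```text
t3.83 [615.6 250.7 126. ] rpy [-179.8   -0.    88.9] F [ 1.5 -0.   0.5] w91.0 q [21. 30. 84.  0. 66. 22.] 5 rows
dx 0.02 dy 0.00 dz 1.00 yaw -0.13
dx 0.02 dy 0.01 dz 1.00 yaw 0.00
dx 0.02 dy 0.00 dz 1.00 yaw 0.00
dx 0.02 dy 0.01 dz 1.00 yaw 0.00
dx 0.01 dy -0.00 dz 0.50 yaw 0.00
w3.png origin 315 227 scale 7
white scene None
white top (array([619.87096389, 237.88270696]), array([195.66666667, 209.8       ]), np.int32(60), 296.13241609500255)
```

The gripper is centred over the white cap (crop 330,300), and the green and purple jars are clear of it. Descending.

>>> {"api": "drive_tool", "payload": {
  "moves": [
    {"claw":-1,"dx":0.08,"dy":0.02,"dz":1,"yaw":-0.13},
    {"claw":-1,"dx":0,"dy":0,"dz":1,"yaw":0},
    {"claw":-1,"dx":0,"dy":0,"dz":1,"yaw":0},
    {"claw":-1,"dx":0,"dy":0,"dz":1,"yaw":0},
    {"claw":-1,"dx":0,"dy":0,"dz":0.5,"yaw":0}
  ]
}}

```text
time_s: 4.55
ee_pos: [620.0, 257.6, 44.3]
ee_rot: [179.2, -0.5, 90.2]
force: [-0.4, 0.2, 0.0]
gripper_width: 91.1
```

>>> {"api": "drive_tool", "payload": {
  "moves": [
    {"claw":1,"dx":0,"dy":0,"dz":0,"yaw":0},
    {"claw":1,"dx":0,"dy":0,"dz":0,"yaw":0},
    {"claw":1,"dx":0,"dy":0,"dz":0,"yaw":0},
    {"claw":1,"dx":0,"dy":0,"dz":0,"yaw":0},
    {"claw":1,"dx":0,"dy":0,"dz":0,"yaw":0}
  ]
}}

```text
time_s: 5.18
ee_pos: [621.4, 258.7, 47.7]
ee_rot: [178.9, -0.6, 90.3]
force: [-1.1, -0.1, 1.0]
gripper_width: 44.2
```

```bash
python3 plan.py 616 252.5 36 90 | head -8; python3 -c "
from h import *
st=telemetry.state(); print({k:np.round(v,2) for k,v in st.items()})
fs=grab('4')
crop(fs['scene'],375,235,130,'w4.png',6)
crop(fs['top'],170,230,130,'wt4.png',6)
"
```

```text
t5.17 [621.4 258.7  47.7] rpy [178.9  -0.6  90.3] F [-1.1 -0.1  1. ] w44.2 q [22. 34. 89.  0. 56. 21.] 1 rows
dx -0.31 dy -0.27 dz 0.58 yaw 0.03
{'time_s': np.float64(5.18), 'qpos': array([21.53, 33.88, 89.14,  0.24, 55.76, 21.12]), 'qvel': array([ 0.08, -0.13, -0.07,  0.11,  0.35, -0.08]), 'effort': array([ -0.17, -51.85, -20.43,   0.  ,  -0.35,  -0.  ]), 'ee_pos': array([621.4 , 258.73,  47.68]), 'ee_rot': array([178.93,  -0.63,  90.28]), 'force': array([-1.06, -0.08,  0.98]), 'torque': array([-0.1 ,  0.22, -0.03]), 'gripper_width': np.float64(44.19)}
w4.png origin 310 186 scale 6
wt4.png origin 105 181 scale 6
```

>>> {"api": "drive_tool", "payload": {
  "moves": [
    {"claw":1,"dx":0,"dy":0,"dz":0,"yaw":0},
    {"claw":1,"dx":0,"dy":0,"dz":0,"yaw":0}
  ]
}}

```text
time_s: 5.52
ee_pos: [621.4, 258.7, 47.6]
ee_rot: [178.9, -0.6, 90.3]
force: [0.2, 0.8, 0.5]
gripper_width: 41.5
```

```bash
python3 -c "
from h import *
st=telemetry.state(); print({k:np.round(v,2) for k,v in st.items()})
fs=grab('5')
crop(fs['scene'],360,265,60,'w5.png',12)
"
```

```text
{'time_s': np.float64(5.52), 'qpos': array([21.52, 33.88, 89.14,  0.24, 55.74, 21.12]), 'qvel': array([ 0.02,  0.06,  0.05,  0.03, -0.  ,  0.03]), 'effort': array([ -0.08, -51.84, -20.12,   0.06,  -0.14,   0.  ]), 'ee_pos': array([621.44, 258.72,  47.61]), 'ee_rot': array([178.93,  -0.63,  90.28]), 'force': array([0.23, 0.79, 0.52]), 'torque': array([-0.11,  0.08,  0.02]), 'gripper_width': np.float64(41.48)}
w5.png origin 330 242 scale 12
```

The jar is gripped at 41.5 mm wide, though the TCP drifted about 6 mm in y and ended higher than commanded. I'll lift slowly and check how the jar sits in the grip.

>>> {"api": "drive_tool", "payload": {
  "moves": [
    {"claw":1,"dx":0,"dy":0,"dz":-0.25,"yaw":0},
    {"claw":1,"dx":0,"dy":0,"dz":-0.5,"yaw":0},
    {"claw":1,"dx":0,"dy":0,"dz":-0.5,"yaw":0}
  ]
}}

```text
time_s: 6.0
ee_pos: [620.5, 258.2, 73.0]
ee_rot: [179.0, -0.6, 90.3]
force: [0.3, 0.1, -0.3]
gripper_width: 41.5
```

>>> {"api": "drive_tool", "payload": {
  "moves": [
    {"claw":1,"dx":0,"dy":0,"dz":-1,"yaw":0},
    {"claw":1,"dx":0,"dy":0,"dz":-1,"yaw":0},
    {"claw":1,"dx":0,"dy":0,"dz":-1,"yaw":0},
    {"claw":1,"dx":0,"dy":0,"dz":-1,"yaw":0},
    {"claw":1,"dx":0,"dy":0,"dz":-1,"yaw":0}
  ]
}}

```text
time_s: 6.62
ee_pos: [618.6, 257.0, 179.2]
ee_rot: [178.9, -0.6, 90.3]
force: [-0.5, 0.1, -0.3]
gripper_width: 41.0
```

>>> {"api": "drive_tool", "payload": {
  "moves": [
    {"claw":1,"dx":0,"dy":0,"dz":0,"yaw":0}
  ]
}}

```text
time_s: 6.75
ee_pos: [619.6, 257.4, 181.9]
ee_rot: [178.7, -0.7, 90.3]
force: [0.5, 0.0, -0.4]
gripper_width: 41.6
```

```bash
python3 -c "
from h import *
st=telemetry.state(); print({k:np.round(v,2) for k,v in st.items()})
fs=grab('6')
p=proj(fs['scene'],[616,252,120])[0];print(p)
crop(fs['scene'],*p,90,'w6.png',8)
"
```

```text
{'time_s': np.float64(6.75), 'qpos': array([21.48, 27.32, 80.06,  0.2 , 71.12, 21.15]), 'qvel': array([-0.02,  0.82,  1.99, -0.02,  0.25, -0.04]), 'effort': array([ 0.000e+00, -5.058e+01, -2.398e+01,  1.000e-01, -1.000e-02,
        0.000e+00]), 'ee_pos': array([619.61, 257.36, 181.88]), 'ee_rot': array([178.68,  -0.72,  90.28]), 'force': array([ 0.48,  0.02, -0.39]), 'torque': array([-0.07,  0.09, -0.  ]), 'gripper_width': np.float64(41.64)}
[366.20022371 250.32706294]
w6.png origin 321 216 scale 8
```

```bash
cat >> h.py <<'E'
def jarbot(f,uleft,uright,vmax,zb,guess,r=21):
    def m(p):
        q=proj(f,cylpts(*p,zb,zb+15,r)); return np.array([(q[:,0].min()+q[:,0].max())/2-(uleft+uright)/2,q[:,1].max()-vmax])
    s=least_squares(m,guess,diff_step=1e-3); q=proj(f,cylpts(*s.x,zb,zb+15,r)); print("jar bottom",s.x.round(1),"w",np.ptp(q[:,0]).round(1),uright-uleft)
    return s.x
E
python3 -c "
from h import *
f=grab()['scene']
jarbot(f,321+298/8-.5,321+440/8-.5,216+318/8-.5,134.3,[616,252])
"
```

```text
jar bottom [618.  250.1] w 19.9 17.75
```

```bash
python3 plan.py 457 319 182 90 0.8
```

```text
t6.95 [618.  256.7 178.2] rpy [179.   -0.6  90.3] F [ 0.1 -0.2 -1.5] w41.9 q [21. 28. 80.  0. 71. 21.] 11 rows
dx 0.31 dy -0.80 dz -0.02 yaw 0.03
dx 0.31 dy -0.80 dz -0.02 yaw 0.00
dx 0.31 dy -0.80 dz -0.02 yaw 0.00
dx 0.31 dy -0.80 dz -0.02 yaw 0.00
dx 0.31 dy -0.80 dz -0.02 yaw 0.00
dx 0.31 dy -0.80 dz -0.02 yaw 0.00
dx 0.31 dy -0.80 dz -0.02 yaw 0.00
dx 0.31 dy -0.80 dz -0.02 yaw 0.00
dx 0.31 dy -0.80 dz -0.01 yaw 0.00
dx 0.31 dy -0.80 dz -0.02 yaw 0.00
dx 0.02 dy -0.05 dz -0.00 yaw 0.00
```

>>> {"api": "drive_tool", "payload": {
  "moves": [
    {"claw":1,"dx":0.31,"dy":-0.8,"dz":0,"yaw":0},
    {"claw":1,"dx":0.31,"dy":-0.8,"dz":0,"yaw":0},
    {"claw":1,"dx":0.31,"dy":-0.8,"dz":0,"yaw":0},
    {"claw":1,"dx":0.31,"dy":-0.8,"dz":0,"yaw":0},
    {"claw":1,"dx":0.31,"dy":-0.8,"dz":0,"yaw":0}
  ]
}}

```text
time_s: 7.58
ee_pos: [530.8, 289.1, 174.9]
ee_rot: [179.3, -0.5, 90.3]
force: [-0.1, -0.5, -0.7]
gripper_width: 41.4
```

>>> {"api": "drive_tool", "payload": {
  "moves": [
    {"claw":1,"dx":0.31,"dy":-0.8,"dz":0,"yaw":0},
    {"claw":1,"dx":0.31,"dy":-0.8,"dz":0,"yaw":0},
    {"claw":1,"dx":0.31,"dy":-0.8,"dz":0,"yaw":0},
    {"claw":1,"dx":0.2,"dy":-0.5,"dz":0,"yaw":0},
    {"claw":1,"dx":0.1,"dy":-0.3,"dz":0,"yaw":0}
  ]
}}

```text
time_s: 8.2
ee_pos: [461.4, 315.6, 174.9]
ee_rot: [179.3, -0.5, 90.4]
force: [-0.3, -0.6, -1.3]
gripper_width: 41.5
```

```bash
python3 -c "
from h import *
fs=grab('7')
p=proj(fs['scene'],[457,314,130])[0]
crop(fs['scene'],*p,90,'w7.png',8)"
python3 plan.py 457 319 155 90 0.5
```

```text
w7.png origin 368 174 scale 8
t8.30 [461.5 315.5 174.9] rpy [179.3  -0.5  90.4] F [-0.8 -0.1 -1.1] w41.1 q [33. 18. 96.  0. 65. 33.] 2 rows
dx 0.09 dy -0.11 dz 0.50 yaw 0.04
dx 0.09 dy -0.11 dz 0.49 yaw 0.00
```

```bash
python3 -c "
from h import *
f=grab()['scene']
jarbot(f,402.2,421.2,215.4,127.3,[457,314])
"; python3 plan.py 457 319 155 90 0.5
```

```text
jar bottom [458.7 309.9] w 19.2 19.0
t8.40 [462.3 315.3 174.9] rpy [179.3  -0.5  90.3] F [-0.2  0.6 -0.7] w41.7 q [33. 18. 96.  0. 65. 33.] 2 rows
dx 0.09 dy -0.13 dz 0.50 yaw 0.04
dx 0.10 dy -0.14 dz 0.49 yaw -0.00
```

>>> {"api": "drive_tool", "payload": {
  "moves": [
    {"claw":1,"dx":0.1,"dy":-0.13,"dz":0.5,"yaw":0},
    {"claw":1,"dx":0.1,"dy":-0.13,"dz":0.5,"yaw":0},
    {"claw":1,"dx":0,"dy":0,"dz":0.2,"yaw":0}
  ]
}}

```text
time_s: 8.78
ee_pos: [457.9, 319.3, 148.8]
ee_rot: [179.3, -0.5, 90.2]
force: [-0.3, 0.3, -0.0]
gripper_width: 40.7
```

```bash
python3 -c "
from h import *
grab()"; python3 plan.py 457 319 144 90 0.5
```

```text
t8.88 [458.  319.2 149. ] rpy [179.3  -0.5  90.2] F [-0.3 -1.  -0.9] w41.3 q [34. 19. 98.  0. 62. 33.] 1 rows
dx -0.01 dy -0.05 dz 0.25 yaw 0.03
```

Now I'll lower in small steps and watch the force.

>>> {"api": "drive_tool", "payload": {
  "moves": [
    {"claw":1,"dx":0,"dy":-0.03,"dz":0.2,"yaw":0},
    {"claw":1,"dx":0,"dy":0,"dz":0.2,"yaw":0}
  ]
}}

```text
time_s: 9.12
ee_pos: [457.8, 319.6, 141.4]
ee_rot: [179.2, -0.6, 90.2]
force: [-1.3, -0.9, 3.8]
gripper_width: 41.5
```

>>> {"api": "drive_tool", "payload": {
  "moves": [
    {"claw":1,"dx":0,"dy":0,"dz":0.2,"yaw":0},
    {"claw":1,"dx":0,"dy":0,"dz":0.15,"yaw":0}
  ]
}}

```text
time_s: 9.38
ee_pos: [457.8, 319.8, 135.8]
ee_rot: [179.2, -0.6, 90.2]
force: [-2.5, -0.7, 8.5]
gripper_width: 41.6
```

>>> {"api": "drive_tool", "payload": {
  "moves": [
    {"claw":1,"dx":0,"dy":0,"dz":0.15,"yaw":0},
    {"claw":1,"dx":0,"dy":0,"dz":0.1,"yaw":0}
  ]
}}

```text
time_s: 9.62
ee_pos: [457.8, 320.2, 135.3]
ee_rot: [179.1, -0.7, 90.2]
force: [-4.6, -2.0, 12.7]
gripper_width: 41.3
```

>>> {"api": "drive_tool", "payload": {
  "moves": [
    {"claw":1,"dx":0,"dy":0,"dz":0.1,"yaw":0}
  ]
}}

```text
time_s: 9.75
ee_pos: [457.7, 320.3, 135.3]
ee_rot: [179.0, -0.8, 90.2]
force: [-3.5, -2.5, 11.9]
gripper_width: 41.6
```

>>> {"api": "drive_tool", "payload": {
  "moves": [
    {"claw":1,"dx":-0.02,"dy":0,"dz":0.15,"yaw":0},
    {"claw":1,"dx":-0.02,"dy":0,"dz":0.15,"yaw":0},
    {"claw":1,"dx":-0.02,"dy":0,"dz":0.15,"yaw":0},
    {"claw":1,"dx":-0.02,"dy":0,"dz":0.15,"yaw":0},
    {"claw":1,"dx":-0.02,"dy":0,"dz":0.15,"yaw":0}
  ]
}}

```text
time_s: 10.38
ee_pos: [457.4, 320.0, 135.1]
ee_rot: [178.6, -1.2, 90.2]
force: [-5.8, -1.9, 16.7]
gripper_width: 41.3
```

>>> {"api": "drive_tool", "payload": {
  "moves": [
    {"claw":1,"dx":-0.02,"dy":0,"dz":0.15,"yaw":0},
    {"claw":1,"dx":-0.02,"dy":0,"dz":0.15,"yaw":0},
    {"claw":1,"dx":-0.02,"dy":0,"dz":0.15,"yaw":0},
    {"claw":1,"dx":-0.02,"dy":0,"dz":0.15,"yaw":0},
    {"claw":1,"dx":-0.02,"dy":0,"dz":0.15,"yaw":0}
  ]
}}

```text
time_s: 11.0
ee_pos: [457.1, 319.8, 135.0]
ee_rot: [178.2, -1.7, 90.2]
force: [-6.5, -3.2, 17.7]
gripper_width: 41.2
```

>>> {"api": "drive_tool", "payload": {
  "moves": [
    {"claw":1,"dx":0,"dy":0.02,"dz":0.12,"yaw":0},
    {"claw":1,"dx":0,"dy":0.02,"dz":0.12,"yaw":0},
    {"claw":1,"dx":0,"dy":0.02,"dz":0.12,"yaw":0},
    {"claw":1,"dx":0,"dy":0.02,"dz":0.12,"yaw":0},
    {"claw":1,"dx":0,"dy":0.02,"dz":0.12,"yaw":0}
  ]
}}

```text
time_s: 11.62
ee_pos: [457.1, 320.0, 135.1]
ee_rot: [178.1, -1.9, 90.2]
force: [-5.7, -2.4, 15.4]
gripper_width: 41.3
```

>>> {"api": "drive_tool", "payload": {
  "moves": [
    {"claw":1,"dx":0,"dy":0.02,"dz":0.12,"yaw":0},
    {"claw":1,"dx":0,"dy":0.02,"dz":0.12,"yaw":0},
    {"claw":1,"dx":0,"dy":0.02,"dz":0.12,"yaw":0},
    {"claw":1,"dx":0,"dy":0.02,"dz":0.12,"yaw":0}
  ]
}}

```text
time_s: 12.12
ee_pos: [457.1, 320.0, 135.1]
ee_rot: [178.0, -2.0, 90.2]
force: [-6.2, -2.5, 15.2]
gripper_width: 41.7
```

```bash
python3 -c "
from h import *
fs=grab('8')
p=proj(fs['scene'],[457,314,110])[0]
crop(fs['scene'],*p,90,'w8.png',8)"
python3 plan.py 457 319 185 90 0.8
```

```text
w8.png origin 366 179 scale 8
t12.22 [457.1 319.9 135.1] rpy [178.   -2.   90.2] F [-6.5 -3.  15.8] w41.0 q [ 33.  19. 101.   1.  57.  33.] 4 rows
dx -0.02 dy -0.00 dz -0.80 yaw 0.03
dx -0.01 dy -0.00 dz -0.80 yaw -0.00
dx -0.02 dy -0.00 dz -0.80 yaw -0.00
dx 0.00 dy -0.00 dz -0.10 yaw -0.00
```

White has been held at the stop for about 2.6 s (z 135.1 mm, 12–17 N). For the next presses I'll push once and hold the target with camera calls, so tilt doesn't build up. Lifting now.

>>> {"api": "drive_tool", "payload": {
  "moves": [
    {"claw":1,"dx":0,"dy":0,"dz":-0.5,"yaw":0},
    {"claw":1,"dx":0,"dy":0,"dz":-0.8,"yaw":0},
    {"claw":1,"dx":0,"dy":0,"dz":-0.8,"yaw":0}
  ]
}}

```text
time_s: 12.6
ee_pos: [455.6, 318.1, 178.6]
ee_rot: [178.0, -2.0, 90.2]
force: [1.0, 0.2, -0.4]
gripper_width: 41.5
```

```bash
python3 -c "
from h import *
fs=grab('9')
p=proj(fs['scene'],[457,314,130])[0]
crop(fs['scene'],*p,90,'w9.png',8)"
python3 plan.py 429 106 200 138.8 1
```

```text
w9.png origin 368 174 scale 8
t12.70 [456.7 318.8 179.9] rpy [177.8  -2.1  90.2] F [ 0.1 -0.5 -1.2] w41.2 q [33. 17. 97.  1. 63. 33.] 10 rows
dx -1.00 dy -0.13 dz -0.09 yaw -1.00
dx -1.00 dy -0.29 dz -0.10 yaw -1.00
dx -1.00 dy -0.46 dz -0.10 yaw -1.00
dx -1.00 dy -0.66 dz -0.11 yaw -1.00
dx -1.00 dy -0.90 dz -0.13 yaw -1.00
dx -0.82 dy -1.00 dz -0.12 yaw -0.65
dx -0.67 dy -1.00 dz -0.11 yaw -0.00
dx -0.66 dy -1.00 dz -0.12 yaw -0.00
dx -0.67 dy -1.00 dz -0.11 yaw -0.00
dx -0.08 dy -0.12 dz -0.02 yaw -0.00
```

```bash
python3 -c "
from h import *
f=grab()['scene']
jarbot(f,404.6,423.8,213.5,132,[457,314])
"; python3 plan.py 429 106 200 138.8 1 | head -1
```

```text
jar bottom [454.4 313.7] w 19.2 19.19999999999999
t12.80 [455.6 318.1 177.8] rpy [178.   -2.   90.2] F [ 0.2 -0.5 -0.6] w41.5 q [33. 17. 98.  1. 63. 33.] 10 rows
```

```bash
python3 plan.py 422.6 107 178 138.8 0.8
```

```text
t12.80 [455.6 318.1 177.8] rpy [178.   -2.   90.2] F [ 0.2 -0.5 -0.6] w41.5 q [33. 17. 98.  1. 63. 33.] 12 rows
dx -0.80 dy -0.13 dz -0.00 yaw -1.00
dx -0.80 dy -0.26 dz -0.00 yaw -1.00
dx -0.80 dy -0.39 dz -0.00 yaw -1.00
dx -0.80 dy -0.56 dz -0.00 yaw -1.00
dx -0.80 dy -0.76 dz -0.00 yaw -1.00
dx -0.62 dy -0.80 dz -0.00 yaw -0.65
dx -0.51 dy -0.80 dz -0.00 yaw -0.00
dx -0.51 dy -0.80 dz -0.00 yaw -0.00
dx -0.51 dy -0.80 dz -0.00 yaw -0.00
dx -0.50 dy -0.80 dz -0.00 yaw -0.00
dx -0.51 dy -0.80 dz -0.01 yaw -0.00
dx -0.17 dy -0.26 dz 0.00 yaw -0.00
```

>>> {"api": "drive_tool", "payload": {
  "moves": [
    {"claw":1,"dx":-0.8,"dy":-0.13,"dz":0,"yaw":-1},
    {"claw":1,"dx":-0.8,"dy":-0.26,"dz":0,"yaw":-1},
    {"claw":1,"dx":-0.8,"dy":-0.4,"dz":0,"yaw":-1},
    {"claw":1,"dx":-0.8,"dy":-0.56,"dz":0,"yaw":-1},
    {"claw":1,"dx":-0.8,"dy":-0.76,"dz":0,"yaw":-1}
  ]
}}

```text
time_s: 13.42
ee_pos: [439.7, 224.3, 169.1]
ee_rot: [177.6, -0.2, 134.7]
force: [-0.0, -0.5, -0.0]
gripper_width: 41.7
```

```bash
python3 plan.py 422.6 107 178 138.8 0.8
```

```text
t13.43 [439.7 224.3 169.1] rpy [177.6  -0.2 134.7] F [-0.  -0.5 -0. ] w41.7 q [ 25.  12. 106.   1.  60. -20.] 7 rows
dx -0.60 dy -0.80 dz -0.08 yaw -0.47
dx -0.52 dy -0.80 dz -0.07 yaw -0.00
dx -0.52 dy -0.80 dz -0.07 yaw -0.00
dx -0.52 dy -0.80 dz -0.07 yaw -0.00
dx -0.52 dy -0.80 dz -0.07 yaw -0.00
dx -0.52 dy -0.80 dz -0.07 yaw -0.00
dx -0.08 dy -0.13 dz -0.01 yaw -0.00
```

>>> {"api": "drive_tool", "payload": {
  "moves": [
    {"claw":1,"dx":-0.6,"dy":-0.8,"dz":-0.1,"yaw":-0.47},
    {"claw":1,"dx":-0.52,"dy":-0.8,"dz":-0.1,"yaw":0},
    {"claw":1,"dx":-0.52,"dy":-0.8,"dz":-0.1,"yaw":0},
    {"claw":1,"dx":-0.52,"dy":-0.8,"dz":-0.1,"yaw":0},
    {"claw":1,"dx":-0.4,"dy":-0.6,"dz":-0.1,"yaw":0}
  ]
}}

```text
time_s: 14.05
ee_pos: [423.4, 128.9, 171.5]
ee_rot: [178.1, -0.2, 138.9]
force: [-0.2, -0.3, 0.3]
gripper_width: 41.8
```

```bash
python3 -c "
from h import *
grab()";python3 plan.py 422.6 107 160 138.8 0.5
```

```text
t14.15 [423.5 128.6 171.9] rpy [178.1  -0.2 138.9] F [ 0.  -1.  -0.8] w41.4 q [ 14.   8. 111.   1.  60. -35.] 2 rows
dx -0.40 dy -0.50 dz 0.35 yaw 0.01
dx -0.28 dy -0.35 dz 0.24 yaw -0.00
```

>>> {"api": "drive_tool", "payload": {
  "moves": [
    {"claw":1,"dx":-0.4,"dy":-0.5,"dz":0.35,"yaw":0},
    {"claw":1,"dx":-0.28,"dy":-0.35,"dz":0.24,"yaw":0},
    {"claw":1,"dx":0,"dy":0,"dz":0.7,"yaw":0},
    {"claw":1,"dx":0,"dy":0,"dz":0.7,"yaw":0},
    {"claw":1,"dx":0,"dy":0,"dz":0.5,"yaw":0}
  ]
}}

```text
time_s: 14.78
ee_pos: [424.1, 107.0, 118.7]
ee_rot: [178.1, -0.2, 138.9]
force: [-0.8, -0.5, -0.4]
gripper_width: 41.4
```

```bash
python3 -c "
from h import *
fs=grab('10')
p=proj(fs['scene'],[425,103,60])[0]
crop(fs['scene'],*p,90,'w10.png',8);crop(fs['top'],270,270,100,'wt10.png',7)
d=fs['scene'];print(proj(d,[[425.3,103.4,28],[425.3,103.4,4]]))";python3 plan.py 422.6 107 85 138.8 0.5
```

```text
w10.png origin 289 155 scale 8
wt10.png origin 220 232 scale 7
[[333.8423344  196.37499445]
 [333.09744934 201.734818  ]]
t14.88 [423.4 106.9 118.4] rpy [178.2  -0.3 138.9] F [-0.1  0.1 -0.2] w41.2 q [ 12.  11. 116.   2.  52. -38.] 4 rows
dx 0.01 dy -0.01 dz 0.50 yaw 0.01
dx 0.01 dy -0.01 dz 0.50 yaw 0.00
dx 0.01 dy -0.00 dz 0.50 yaw 0.00
dx 0.00 dy -0.00 dz 0.17 yaw 0.00
```

```bash
python3 -c "
from h import *
f=grab()['scene']
jarbot(f,289+303/8-.5,289+428/8-.5,155+300/8-.5,70.8,[425,103])
"; python3 plan.py 422.6 107 85 138.8 0.5 | head -1
```

```text
jar bottom [426.2  99.8] w 16.0 15.625
t14.97 [424.4 107.2 119.6] rpy [178.   -0.2 138.9] F [ 0.   1.2 -0.8] w41.6 q [ 12.  10. 116.   2.  52. -38.] 4 rows
```

```bash
python3 plan.py 422.8 109 90 138.8 0.5
```

```text
t14.97 [424.4 107.2 119.6] rpy [178.   -0.2 138.9] F [ 0.   1.2 -0.8] w41.6 q [ 12.  10. 116.   2.  52. -38.] 3 rows
dx 0.04 dy 0.00 dz 0.50 yaw 0.01
dx 0.04 dy 0.01 dz 0.50 yaw 0.00
dx 0.04 dy 0.00 dz 0.48 yaw 0.00
```

>>> {"api": "drive_tool", "payload": {
  "moves": [
    {"claw":1,"dx":0.04,"dy":0,"dz":0.5,"yaw":0},
    {"claw":1,"dx":0.04,"dy":0,"dz":0.5,"yaw":0},
    {"claw":1,"dx":0.04,"dy":0,"dz":0.4,"yaw":0}
  ]
}}

```text
time_s: 15.35
ee_pos: [424.2, 110.0, 91.2]
ee_rot: [177.9, -0.1, 138.9]
force: [0.4, 0.1, -1.3]
gripper_width: 41.3
```

```bash
python3 -c "
from h import *
fs=grab('11')
p=proj(fs['scene'],[425,103,50])[0]
crop(fs['scene'],*p,80,'w11.png',9)";python3 plan.py 422.8 109 60 138.8 0.5
```

```text
w11.png origin 294 161 scale 9
t15.45 [423.5 109.9  90.8] rpy [ 1.780e+02 -1.000e-01  1.389e+02] F [-0.3 -0.6 -1. ] w41.3 q [ 12.  13. 118.   2.  48. -38.] 4 rows
dx -0.00 dy -0.02 dz 0.50 yaw 0.01
dx -0.00 dy -0.02 dz 0.50 yaw 0.00
dx -0.00 dy -0.01 dz 0.50 yaw 0.00
dx -0.00 dy -0.01 dz 0.04 yaw 0.00
```

```bash
python3 -c "
from h import *
f=grab()['scene']
jarbot(f,294+303/9-.5,294+438/9-.5,161+345/9-.5,43.2,[425,103])
"; python3 plan.py 422.8 109 60 138.8 0.5 | head -1
```

```text
jar bottom [425.7 103.7] w 15.7 15.0
t15.55 [424.3 110.   91.7] rpy [ 1.779e+02 -1.000e-01  1.389e+02] F [ 0.1 -0.8 -0.6] w41.1 q [ 12.  13. 118.   2.  48. -38.] 4 rows
```

Scene fit puts the jar bottom at (425.7, 103.7) against the pocket at (425.3, 103.4), so it goes straight down.

>>> {"api": "drive_tool", "payload": {
  "moves": [
    {"claw":1,"dx":0,"dy":-0.03,"dz":0.5,"yaw":0},
    {"claw":1,"dx":0,"dy":-0.03,"dz":0.5,"yaw":0},
    {"claw":1,"dx":0,"dy":-0.03,"dz":0.3,"yaw":0}
  ]
}}

```text
time_s: 15.92
ee_pos: [424.4, 109.5, 64.6]
ee_rot: [177.8, -0.0, 138.9]
force: [0.2, 0.0, -0.2]
gripper_width: 41.4
```

```bash
python3 -c "
from h import *
fs=grab('12')
p=proj(fs['scene'],[425,103,50])[0]
crop(fs['scene'],*p,80,'w12.png',9)";python3 plan.py 422.8 109 53 138.8 0.5
```

```text
w12.png origin 294 161 scale 9
t16.02 [424.  109.4  64.6] rpy [177.8  -0.  138.9] F [-0.2  1.1 -0.7] w41.4 q [ 12.  15. 120.   2.  43. -38.] 2 rows
dx 0.03 dy -0.05 dz 0.50 yaw 0.01
dx 0.00 dy -0.01 dz 0.08 yaw 0.00
```

>>> {"api": "drive_tool", "payload": {
  "moves": [
    {"claw":1,"dx":0,"dy":-0.03,"dz":0.3,"yaw":0},
    {"claw":1,"dx":0,"dy":0,"dz":0.2,"yaw":0}
  ]
}}

```text
time_s: 16.27
ee_pos: [424.3, 109.2, 54.3]
ee_rot: [177.8, -0.0, 138.9]
force: [-0.5, 0.4, -1.2]
gripper_width: 41.6
```

>>> {"api": "drive_tool", "payload": {
  "moves": [
    {"claw":1,"dx":0,"dy":0,"dz":0.1,"yaw":0}
  ]
}}

```text
time_s: 16.4
ee_pos: [424.4, 109.3, 52.1]
ee_rot: [177.8, -0.0, 138.9]
force: [-0.0, -0.1, -0.9]
gripper_width: 41.3
```

>>> {"api": "drive_tool", "payload": {
  "moves": [
    {"claw":1,"dx":0,"dy":0,"dz":0.08,"yaw":0}
  ]
}}

```text
time_s: 16.52
ee_pos: [424.7, 109.1, 50.9]
ee_rot: [177.8, 0.0, 138.9]
force: [-3.3, -4.2, 16.7]
gripper_width: 41.4
```

>>> {"api": "drive_tool", "payload": {
  "moves": [
    {"claw":0.2,"dx":0,"dy":0,"dz":0,"yaw":0},
    {"claw":-0.3,"dx":0,"dy":0,"dz":0,"yaw":0},
    {"claw":-0.6,"dx":0,"dy":0,"dz":0,"yaw":0},
    {"claw":-0.6,"dx":0,"dy":0,"dz":0,"yaw":0}
  ]
}}

```text
time_s: 17.02
ee_pos: [425.2, 109.3, 51.3]
ee_rot: [177.7, 0.1, 138.9]
force: [-0.7, 0.0, -0.0]
gripper_width: 68.3
```

```bash
python3 -c "
from h import *
fs=grab('13')
p=proj(fs['scene'],[425,103,50])[0]
crop(fs['scene'],*p,80,'w13.png',9)";python3 plan.py 422.8 109 180 138.8 0.8
```

```text
w13.png origin 294 161 scale 9
t17.12 [425.2 109.3  51.4] rpy [1.777e+02 1.000e-01 1.389e+02] F [ 0.5 -1.   0.4] w72.7 q [ 12.  16. 121.   2.  41. -39.] 9 rows
dx 0.01 dy -0.01 dz -0.80 yaw 0.02
dx 0.01 dy -0.01 dz -0.80 yaw -0.00
dx 0.01 dy -0.01 dz -0.80 yaw -0.00
dx 0.01 dy -0.01 dz -0.80 yaw -0.00
dx 0.01 dy -0.01 dz -0.80 yaw -0.00
dx 0.01 dy -0.01 dz -0.80 yaw -0.00
dx 0.01 dy -0.01 dz -0.80 yaw -0.00
dx 0.01 dy -0.02 dz -0.80 yaw -0.00
dx -0.00 dy 0.00 dz -0.03 yaw -0.00
```

White is down in pocket D. Backing off straight up, then on to yellow.

>>> {"api": "drive_tool", "payload": {
  "moves": [
    {"claw":-0.8,"dx":0,"dy":0,"dz":-0.5,"yaw":0},
    {"claw":-0.8,"dx":0,"dy":0,"dz":-0.8,"yaw":0},
    {"claw":-0.8,"dx":0,"dy":0,"dz":-0.8,"yaw":0},
    {"claw":-0.8,"dx":0,"dy":0,"dz":-0.8,"yaw":0},
    {"claw":-0.8,"dx":0,"dy":0,"dz":-0.8,"yaw":0}
  ]
}}

```text
time_s: 17.75
ee_pos: [422.6, 106.9, 128.9]
ee_rot: [177.8, 0.0, 138.9]
force: [-0.5, 0.2, -0.5]
gripper_width: 82.1
```

>>> {"api": "drive_tool", "payload": {
  "moves": [
    {"claw":-0.8,"dx":0,"dy":0,"dz":-0.8,"yaw":0},
    {"claw":-0.8,"dx":0,"dy":0,"dz":-0.8,"yaw":0},
    {"claw":-0.8,"dx":0,"dy":0,"dz":-0.8,"yaw":0}
  ]
}}

```text
time_s: 18.12
ee_pos: [421.2, 105.4, 180.7]
ee_rot: [177.7, 0.1, 138.9]
force: [0.1, -0.3, 0.4]
gripper_width: 82.0
```

```bash
python3 -c "
from h import *
fs=grab('14')
crop(fs['scene'],320,220,110,'w14.png',7)
for c,g in(('white',(425,103)),('yellow',(672,62)),('red',(678,152))):
    for n in fs: print(c,n,fitcap(fs[n],c,g,*( (48,70) if c=='white' else (44,66))))
";python3 plan.py 672 62.5 180 90 1
```

```text
w14.png origin 265 179 scale 7
white scene (array([424.18418642,  99.33598135]), array([333.64615385, 188.43076923]), np.int32(130), 217.50840890943073)
white top (array([489.5176325 ,  49.29792098]), array([279.44940289, 265.86517913]), np.int32(3182), 284.09361500805244)
yellow scene (array([674.21619132,  63.37986657]), array([281.27615063, 253.61087866]), np.int32(239), 276.2947354640346)
yellow top (array([670.22628878,  62.01868505]), array([272.17391304, 186.46014493]), np.int32(276), 281.6222160051111)
red scene (array([680.25189818, 152.62318671]), array([313.49315068, 269.73515982]), np.int32(219), 294.7202084166929)
red top (array([676.12609687, 151.52429451]), array([233.20300752, 184.67669173]), np.int32(266), 286.4515250134282)
t18.23 [422.5 105.7 181.6] rpy [177.5   0.3 138.9] F [ 0.7 -0.8 -0.1] w82.3 q [ 12.   6. 111.   2.  61. -38.] 12 rows
dx -1.00 dy 0.61 dz 0.01 yaw 1.00
dx -1.00 dy 0.83 dz 0.01 yaw 1.00
dx -0.89 dy 1.00 dz 0.01 yaw 1.00
dx -0.65 dy 1.00 dz 0.01 yaw 1.00
dx -0.45 dy 1.00 dz 0.01 yaw 1.00
dx -0.28 dy 1.00 dz 0.00 yaw 0.69
dx -0.17 dy 1.00 dz 0.01 yaw 0.00
dx -0.18 dy 1.00 dz 0.00 yaw 0.00
dx -0.17 dy 1.00 dz 0.01 yaw 0.00
dx -0.18 dy 1.00 dz 0.00 yaw 0.00
dx -0.17 dy 1.00 dz 0.01 yaw 0.00
dx -0.08 dy 0.44 dz -0.00 yaw 0.00
```

>>> {"api": "drive_tool", "payload": {
  "moves": [
    {"claw":-0.8,"dx":-1,"dy":0.61,"dz":0,"yaw":1},
    {"claw":-0.8,"dx":-1,"dy":0.83,"dz":0,"yaw":1},
    {"claw":-0.8,"dx":-0.89,"dy":1,"dz":0,"yaw":1},
    {"claw":-0.8,"dx":-0.65,"dy":1,"dz":0,"yaw":1},
    {"claw":-0.8,"dx":-0.45,"dy":1,"dz":0,"yaw":1}
  ]
}}

```text
time_s: 18.85
ee_pos: [542.7, 83.2, 183.2]
ee_rot: [178.2, -1.6, 94.7]
force: [0.4, -0.2, -0.4]
gripper_width: 82.0
```

```bash
python3 plan.py 672 62.5 160 90 0.8
```

```text
t18.85 [542.7  83.2 183.2] rpy [178.2  -1.6  94.7] F [ 0.4 -0.2 -0.4] w82.0 q [ 7. 16. 97.  2. 65.  1.] 9 rows
dx -0.20 dy 0.80 dz 0.15 yaw 0.54
dx -0.13 dy 0.80 dz 0.14 yaw 0.00
dx -0.13 dy 0.80 dz 0.14 yaw 0.00
dx -0.13 dy 0.80 dz 0.14 yaw 0.00
dx -0.13 dy 0.80 dz 0.15 yaw 0.00
dx -0.12 dy 0.80 dz 0.14 yaw 0.00
dx -0.13 dy 0.80 dz 0.15 yaw 0.00
dx -0.12 dy 0.80 dz 0.14 yaw 0.00
dx -0.01 dy 0.05 dz 0.01 yaw 0.00
```

>>> {"api": "drive_tool", "payload": {
  "moves": [
    {"claw":-0.8,"dx":-0.2,"dy":0.8,"dz":0.15,"yaw":0.54},
    {"claw":-0.8,"dx":-0.13,"dy":0.8,"dz":0.15,"yaw":0},
    {"claw":-0.8,"dx":-0.13,"dy":0.8,"dz":0.15,"yaw":0},
    {"claw":-0.8,"dx":-0.13,"dy":0.8,"dz":0.15,"yaw":0},
    {"claw":-0.8,"dx":-0.13,"dy":0.8,"dz":0.15,"yaw":0}
  ]
}}

```text
time_s: 19.48
ee_pos: [626.8, 69.5, 167.7]
ee_rot: [178.5, -1.7, 90.0]
force: [-0.1, -0.2, 0.9]
gripper_width: 81.9
```

>>> {"api": "drive_tool", "payload": {
  "moves": [
    {"claw":-0.8,"dx":-0.13,"dy":0.8,"dz":0.15,"yaw":0},
    {"claw":-0.8,"dx":-0.1,"dy":0.6,"dz":0.15,"yaw":0},
    {"claw":-0.8,"dx":-0.05,"dy":0.3,"dz":0.1,"yaw":0}
  ]
}}

```text
time_s: 19.85
ee_pos: [664.0, 63.7, 159.3]
ee_rot: [178.5, -1.7, 90.0]
force: [-0.4, 0.7, 0.7]
gripper_width: 81.8
```

```bash
python3 -c "
from h import *
fs=grab('15')
crop(fs['scene'],285,245,90,'w15.png',8)
for c,g in(('yellow',(672,62)),('red',(678,152))):
    for n in fs: print(c,n,fitcap(fs[n],c,g))
";python3 plan.py 672 62.5 90 90 0.5
```

```text
w15.png origin 240 211 scale 8
yellow scene (array([674.2872516 ,  63.43376483]), array([281.28270042, 253.64135021]), np.int32(237), 276.32642964366823)
yellow top None
red scene (array([679.89400281, 152.4704356 ]), array([313.49561404, 269.59210526]), np.int32(228), 294.5663966573775)
red top (array([676.22135611, 154.59129064]), array([231.8685446 , 184.66197183]), np.int32(213), 286.73284235282335)
t19.95 [663.6  63.7 159.2] rpy [178.5  -1.7  90. ] F [ 0.4  0.7 -0.6] w81.8 q [ 4. 28. 83.  2. 68.  3.] 7 rows
dx -0.01 dy 0.06 dz 0.50 yaw 0.00
dx -0.01 dy 0.06 dz 0.50 yaw 0.00
dx -0.01 dy 0.06 dz 0.50 yaw 0.00
dx -0.01 dy 0.06 dz 0.50 yaw 0.00
dx -0.01 dy 0.06 dz 0.50 yaw 0.00
dx -0.00 dy 0.06 dz 0.50 yaw 0.00
dx -0.01 dy 0.06 dz 0.46 yaw 0.00
```

>>> {"api": "drive_tool", "payload": {
  "moves": [
    {"claw":-0.8,"dx":-0.07,"dy":0.1,"dz":0.6,"yaw":0},
    {"claw":-0.8,"dx":-0.03,"dy":0.05,"dz":0.6,"yaw":0},
    {"claw":-0.8,"dx":-0.03,"dy":0.03,"dz":0.5,"yaw":0},
    {"claw":-0.8,"dx":-0.03,"dy":0.03,"dz":0.5,"yaw":0}
  ]
}}

```text
time_s: 20.45
ee_pos: [668.1, 61.9, 113.0]
ee_rot: [178.6, -1.7, 90.1]
force: [-0.5, -0.6, -0.9]
gripper_width: 81.8
```

```bash
python3 -c "
from h import *
fs=grab('16')
crop(fs['scene'],285,245,90,'w16.png',8)
";python3 plan.py 672 62.5 40 90 0.5
```

```text
w16.png origin 240 211 scale 8
t20.55 [667.3  61.8 112. ] rpy [178.7  -1.7  90. ] F [-1.1  0.6 -0. ] w82.3 q [ 4. 30. 86.  2. 63.  3.] 8 rows
dx 0.00 dy 0.03 dz 0.50 yaw 0.01
dx 0.01 dy 0.03 dz 0.50 yaw -0.00
dx 0.00 dy 0.03 dz 0.50 yaw -0.00
dx 0.01 dy 0.03 dz 0.50 yaw -0.00
dx 0.00 dy 0.04 dz 0.50 yaw -0.00
dx 0.01 dy 0.03 dz 0.50 yaw -0.00
dx 0.00 dy 0.04 dz 0.50 yaw -0.00
dx 0.00 dy 0.01 dz 0.10 yaw -0.00
```

```bash
python3 -c "
from h import *
f=grab()['scene']; st=telemetry.state(); print(st['ee_pos'])
from scipy.spatial.transform import Rotation as R
Rm=R.from_euler('xyz',st['ee_rot'],degrees=True).as_matrix()
for o in [(0,-41,0),(16,-41,0),(-16,-41,0),(0,41,0),(16,41,0),(-16,41,0)]:
    p=st['ee_pos']+Rm@np.array(o); print(o,p.round(1),((proj(f,p)[0]-[240,211])*8).round(0))
"
```

```text
[668.32528167  61.92188797 113.66745788]
(0, -41, 0) [627.3  61.9 112.6] [394. 119.]
(16, -41, 0) [627.3  77.9 113.1] [442. 137.]
(-16, -41, 0) [627.4  45.9 112.2] [346. 100.]
(0, 41, 0) [709.3  61.9 114.7] [268. 322.]
(16, 41, 0) [709.3  77.9 115.2] [318. 343.]
(-16, 41, 0) [709.3  45.9 114.2] [219. 302.]
```

>>> {"api": "drive_tool", "payload": {
  "moves": [
    {"claw":-0.8,"dx":0,"dy":0.05,"dz":0.6,"yaw":0},
    {"claw":-0.8,"dx":0,"dy":0.02,"dz":0.6,"yaw":0},
    {"claw":-0.8,"dx":0,"dy":0.02,"dz":0.6,"yaw":0},
    {"claw":-0.8,"dx":0,"dy":0.02,"dz":0.6,"yaw":0},
    {"claw":-0.8,"dx":0,"dy":0,"dz":0.4,"yaw":0}
  ]
}}

```text
time_s: 21.28
ee_pos: [672.8, 63.8, 54.9]
ee_rot: [178.4, -1.7, 90.1]
force: [-1.1, -0.3, -0.0]
gripper_width: 81.9
```

```bash
python3 -c "
from h import *
fs=grab()
";python3 plan.py 672 62.5 40 90 0.5
```

```text
t21.38 [672.3  63.8  54.6] rpy [178.5  -1.7  90.1] F [-0.2  0.2  0.3] w82.4 q [ 4. 33. 89.  2. 56.  3.] 2 rows
dx -0.04 dy -0.01 dz 0.50 yaw 0.01
dx -0.02 dy -0.00 dz 0.23 yaw -0.00
```

>>> {"api": "drive_tool", "payload": {
  "moves": [
    {"claw":-0.8,"dx":-0.06,"dy":-0.02,"dz":0.4,"yaw":0},
    {"claw":-0.8,"dx":-0.04,"dy":-0.02,"dz":0.3,"yaw":0}
  ]
}}

```text
time_s: 21.62
ee_pos: [672.6, 62.2, 40.7]
ee_rot: [178.4, -1.7, 90.1]
force: [0.4, -0.0, -0.1]
gripper_width: 81.8
```

>>> {"api": "drive_tool", "payload": {
  "moves": [
    {"claw":1,"dx":0,"dy":0,"dz":0,"yaw":0},
    {"claw":1,"dx":0,"dy":0,"dz":0,"yaw":0},
    {"claw":1,"dx":0,"dy":0,"dz":0,"yaw":0},
    {"claw":1,"dx":0,"dy":0,"dz":0,"yaw":0},
    {"claw":1,"dx":0,"dy":0,"dz":0,"yaw":0}
  ]
}}

```text
time_s: 22.25
ee_pos: [672.9, 62.1, 41.2]
ee_rot: [178.4, -1.7, 90.1]
force: [-0.1, 0.7, 0.1]
gripper_width: 41.0
```

```bash
python3 -c "
from h import *
fs=grab();fs=grab()
";python3 plan.py 672 62.5 40 90 0.5
```

```text
t22.45 [672.9  62.1  41.2] rpy [178.4  -1.7  90.1] F [-0.  -0.7  0.8] w41.3 q [ 3. 34. 90.  2. 54.  2.] 1 rows
dx 0.02 dy -0.04 dz 0.06 yaw 0.01
```

>>> {"api": "drive_tool", "payload": {
  "moves": [
    {"claw":1,"dx":0,"dy":0,"dz":-0.4,"yaw":0},
    {"claw":1,"dx":0,"dy":0,"dz":-0.8,"yaw":0},
    {"claw":1,"dx":0,"dy":0,"dz":-1,"yaw":0},
    {"claw":1,"dx":0,"dy":0,"dz":-1,"yaw":0},
    {"claw":1,"dx":0,"dy":0,"dz":-1,"yaw":0}
  ]
}}

```text
time_s: 23.08
ee_pos: [670.0, 59.4, 129.8]
ee_rot: [178.4, -1.7, 90.1]
force: [0.4, 0.3, -0.4]
gripper_width: 41.2
```

```bash
python3 -c "
from h import *
fs=grab('17')
p=proj(fs['scene'],[672,62,90])[0]
crop(fs['scene'],*p,80,'w17.png',8)
";python3 plan.py 457 314 178 90 0.9
```

```text
w17.png origin 241 214 scale 8
t23.18 [671.9  59.5 131.9] rpy [178.1  -1.7  90.1] F [ 0.6  0.2 -0.5] w41.3 q [ 3. 29. 84.  2. 65.  3.] 15 rows
dx 0.90 dy -0.76 dz -0.16 yaw 0.01
dx 0.90 dy -0.76 dz -0.16 yaw -0.00
dx 0.90 dy -0.76 dz -0.16 yaw -0.00
dx 0.90 dy -0.76 dz -0.16 yaw -0.00
dx 0.90 dy -0.76 dz -0.16 yaw -0.00
dx 0.90 dy -0.76 dz -0.16 yaw -0.00
dx 0.90 dy -0.76 dz -0.17 yaw -0.00
dx 0.90 dy -0.76 dz -0.16 yaw -0.00
dx 0.90 dy -0.76 dz -0.17 yaw -0.00
dx 0.90 dy -0.76 dz -0.16 yaw -0.00
dx 0.90 dy -0.76 dz -0.17 yaw -0.00
dx 0.90 dy -0.76 dz -0.16 yaw -0.00
dx 0.90 dy -0.76 dz -0.17 yaw -0.00
dx 0.90 dy -0.76 dz -0.16 yaw -0.00
dx 0.12 dy -0.11 dz -0.03 yaw -0.00
```

>>> {"api": "drive_tool", "payload": {
  "moves": [
    {"claw":1,"dx":0.9,"dy":-0.76,"dz":-0.3,"yaw":0},
    {"claw":1,"dx":0.9,"dy":-0.76,"dz":-0.3,"yaw":0},
    {"claw":1,"dx":0.9,"dy":-0.76,"dz":-0.3,"yaw":0},
    {"claw":1,"dx":0.9,"dy":-0.76,"dz":-0.3,"yaw":0},
    {"claw":1,"dx":0.9,"dy":-0.76,"dz":-0.2,"yaw":0}
  ]
}}

```text
time_s: 23.8
ee_pos: [588.3, 154.4, 160.3]
ee_rot: [178.3, -1.8, 90.0]
force: [0.8, 0.2, -0.6]
gripper_width: 41.4
```

>>> {"api": "drive_tool", "payload": {
  "moves": [
    {"claw":1,"dx":0.9,"dy":-0.76,"dz":-0.2,"yaw":0},
    {"claw":1,"dx":0.9,"dy":-0.76,"dz":-0.2,"yaw":0},
    {"claw":1,"dx":0.9,"dy":-0.76,"dz":-0.2,"yaw":0},
    {"claw":1,"dx":0.9,"dy":-0.76,"dz":-0.2,"yaw":0},
    {"claw":1,"dx":0.9,"dy":-0.76,"dz":-0.2,"yaw":0}
  ]
}}

```text
time_s: 24.42
ee_pos: [504.3, 250.6, 182.1]
ee_rot: [178.3, -1.8, 90.2]
force: [-0.4, 0.3, -0.0]
gripper_width: 41.3
```

```bash
python3 plan.py 457 314 172 90 0.8
```

```text
t24.43 [504.3 250.6 182.1] rpy [178.3  -1.8  90.2] F [-0.4  0.3 -0. ] w41.3 q [25. 17. 96.  1. 64. 24.] 4 rows
dx 0.80 dy -0.59 dz 0.13 yaw 0.02
dx 0.80 dy -0.60 dz 0.13 yaw 0.00
dx 0.80 dy -0.60 dz 0.12 yaw 0.00
dx 0.77 dy -0.57 dz 0.13 yaw 0.00
```

>>> {"api": "drive_tool", "payload": {
  "moves": [
    {"claw":1,"dx":0.8,"dy":-0.6,"dz":0.13,"yaw":0},
    {"claw":1,"dx":0.8,"dy":-0.6,"dz":0.13,"yaw":0},
    {"claw":1,"dx":0.7,"dy":-0.5,"dz":0.13,"yaw":0},
    {"claw":1,"dx":0.4,"dy":-0.3,"dz":0.13,"yaw":0},
    {"claw":1,"dx":0.2,"dy":-0.2,"dz":0.1,"yaw":0}
  ]
}}

```text
time_s: 25.05
ee_pos: [454.9, 314.1, 170.9]
ee_rot: [178.2, -1.8, 90.4]
force: [0.0, -1.0, -0.9]
gripper_width: 41.2
```

```bash
python3 -c "
from h import *
fs=grab('18')
p=proj(fs['scene'],[457,314,130])[0]
crop(fs['scene'],*p,90,'w18.png',8)"
python3 plan.py 456.5 313 143 90 0.5
```

```text
w18.png origin 368 174 scale 8
t25.15 [454.8 313.7 170.8] rpy [178.3  -1.8  90.4] F [ 0.5  0.4 -0.4] w41.0 q [33. 17. 98.  1. 62. 32.] 3 rows
dx -0.01 dy 0.03 dz 0.50 yaw 0.05
dx -0.02 dy 0.03 dz 0.50 yaw -0.00
dx -0.01 dy 0.02 dz 0.39 yaw -0.00
```

```bash
python3 -c "
from h import *
f=grab()['scene']
jarbot(f,368+302/8-.5,368+453/8-.5,174+326/8-.5,129.7,[457,314])
"; python3 plan.py 456.5 313 150 90 0.5
```

```text
jar bottom [454.2 315.4] w 19.2 18.875
t25.25 [455.6 313.3 171.1] rpy [178.2  -1.8  90.3] F [-0.5  0.4 -1.1] w40.8 q [33. 17. 98.  1. 62. 32.] 3 rows
dx -0.01 dy 0.02 dz 0.50 yaw 0.04
dx -0.01 dy 0.02 dz 0.50 yaw 0.00
dx 0.00 dy 0.01 dz 0.05 yaw 0.00
```

>>> {"api": "drive_tool", "payload": {
  "moves": [
    {"claw":1,"dx":-0.02,"dy":0.02,"dz":0.5,"yaw":0},
    {"claw":1,"dx":-0.02,"dy":0,"dz":0.5,"yaw":0},
    {"claw":1,"dx":-0.02,"dy":0,"dz":0.3,"yaw":0},
    {"claw":1,"dx":0,"dy":0,"dz":0.2,"yaw":0}
  ]
}}

```text
time_s: 25.75
ee_pos: [457.9, 311.8, 138.7]
ee_rot: [178.2, -1.8, 90.2]
force: [-0.3, 1.0, 0.0]
gripper_width: 41.3
```

>>> {"api": "drive_tool", "payload": {
  "moves": [
    {"claw":1,"dx":0,"dy":0,"dz":0.3,"yaw":0}
  ]
}}

```text
time_s: 25.88
ee_pos: [458.1, 312.1, 132.9]
ee_rot: [178.2, -1.8, 90.2]
force: [-1.5, -0.6, 5.7]
gripper_width: 41.0
```

>>> {"api": "drive_tool", "payload": {
  "moves": [
    {"claw":1,"dx":0,"dy":0,"dz":0.3,"yaw":0},
    {"claw":1,"dx":0,"dy":0,"dz":0.2,"yaw":0}
  ]
}}

```text
time_s: 26.12
ee_pos: [458.4, 312.6, 128.7]
ee_rot: [178.1, -1.9, 90.2]
force: [-9.1, -6.9, 34.5]
gripper_width: 41.4
```

```bash
python3 -c "
from h import *
for i in range(4):
    grab_frame('top'); s=telemetry.state(); print(round(s['time_s'],2),s['ee_pos'].round(1),s['force'].round(1),s['ee_rot'].round(1))
"
```

```text
26.18 [458.3 312.5 128.8] [-7.2 -5.8 25.2] [178.1  -1.9  90.2]
26.23 [458.3 312.5 128.8] [-6.9 -4.8 26.4] [178.1  -1.9  90.2]
26.27 [458.3 312.5 128.8] [-7.2 -5.4 25.8] [178.1  -1.9  90.2]
26.32 [458.3 312.5 128.8] [-7.4 -6.  25.7] [178.1  -1.9  90.2]
```

```bash
python3 -c "
from h import *
for i in range(44):
    f=grab_frame('scene'); s=telemetry.state()
    if i%8==0 or i==43: print(round(s['time_s'],2),s['ee_pos'].round(1),s['force'].round(1),s['ee_rot'].round(1))
p=proj(f,[457,314,110])[0]
crop(f,*p,90,'w19.png',8)
"
```

```text
26.38 [458.3 312.5 128.9] [-6.8 -5.8 25.7] [178.1  -1.9  90.2]
26.77 [458.3 312.5 128.8] [-8.2 -5.5 25.1] [178.1  -1.9  90.2]
27.18 [458.3 312.5 128.8] [-7.4 -5.7 25.9] [178.1  -1.9  90.2]
27.57 [458.3 312.5 128.9] [-6.9 -5.1 25. ] [178.1  -1.9  90.2]
27.98 [458.3 312.5 128.8] [-6.9 -5.2 25. ] [178.1  -1.9  90.2]
28.38 [458.3 312.5 128.8] [-6.8 -5.  25.9] [178.1  -1.9  90.2]
28.52 [458.3 312.5 128.8] [-7.2 -5.8 24.9] [178.1  -1.9  90.2]
w19.png origin 366 179 scale 8
```

>>> {"api": "drive_tool", "payload": {
  "moves": [
    {"claw":1,"dx":0,"dy":0,"dz":-0.5,"yaw":0},
    {"claw":1,"dx":0,"dy":0,"dz":-0.8,"yaw":0},
    {"claw":1,"dx":0,"dy":0,"dz":-0.8,"yaw":0}
  ]
}}

```text
time_s: 28.9
ee_pos: [456.8, 310.9, 172.7]
ee_rot: [178.0, -1.9, 90.2]
force: [0.5, 0.2, -0.7]
gripper_width: 41.3
```

```bash
python3 plan.py 518.5 108 172 48.8 0.9
```

```text
t28.90 [456.8 310.9 172.7] rpy [178.   -1.9  90.2] F [ 0.5  0.2 -0.7] w41.3 q [33. 17. 98.  1. 62. 32.] 10 rows
dx -0.90 dy 0.27 dz 0.00 yaw 1.00
dx -0.90 dy 0.43 dz 0.00 yaw 1.00
dx -0.90 dy 0.60 dz 0.00 yaw 1.00
dx -0.90 dy 0.82 dz 0.01 yaw 1.00
dx -0.73 dy 0.90 dz 0.00 yaw 0.82
dx -0.56 dy 0.90 dz 0.00 yaw 0.00
dx -0.56 dy 0.90 dz 0.01 yaw 0.00
dx -0.56 dy 0.90 dz 0.00 yaw 0.00
dx -0.56 dy 0.90 dz 0.01 yaw 0.00
dx -0.51 dy 0.83 dz 0.00 yaw 0.00
```

>>> {"api": "drive_tool", "payload": {
  "moves": [
    {"claw":1,"dx":-0.9,"dy":0.27,"dz":0,"yaw":1},
    {"claw":1,"dx":-0.9,"dy":0.43,"dz":-0.05,"yaw":1},
    {"claw":1,"dx":-0.9,"dy":0.6,"dz":-0.05,"yaw":1},
    {"claw":1,"dx":-0.9,"dy":0.82,"dz":-0.05,"yaw":1},
    {"claw":1,"dx":-0.73,"dy":0.9,"dz":-0.05,"yaw":0.8}
  ]
}}

```text
time_s: 29.52
ee_pos: [488.7, 206.7, 176.3]
ee_rot: [179.8, -3.0, 47.8]
force: [0.0, -0.9, -1.1]
gripper_width: 41.3
```

```bash
python3 plan.py 518.5 108 165 48.8 0.9
```

```text
t29.52 [488.7 206.7 176.3] rpy [179.8  -3.   47.8] F [ 0.  -0.9 -1.1] w41.3 q [ 21.  15. 101.   1.  62.  63.] 5 rows
dx -0.54 dy 0.90 dz 0.12 yaw -0.11
dx -0.56 dy 0.90 dz 0.11 yaw -0.00
dx -0.56 dy 0.90 dz 0.12 yaw -0.00
dx -0.56 dy 0.90 dz 0.11 yaw -0.00
dx -0.50 dy 0.78 dz 0.10 yaw -0.00
```

>>> {"api": "drive_tool", "payload": {
  "moves": [
    {"claw":1,"dx":-0.54,"dy":0.9,"dz":0.1,"yaw":-0.1},
    {"claw":1,"dx":-0.56,"dy":0.9,"dz":0.1,"yaw":0},
    {"claw":1,"dx":-0.56,"dy":0.9,"dz":0.1,"yaw":0},
    {"claw":1,"dx":-0.4,"dy":0.6,"dz":0.1,"yaw":0},
    {"claw":1,"dx":-0.3,"dy":0.5,"dz":0.3,"yaw":0}
  ]
}}

```text
time_s: 30.15
ee_pos: [516.6, 118.2, 160.6]
ee_rot: [179.7, -3.1, 48.6]
force: [0.1, 1.0, -0.5]
gripper_width: 41.9
```

```bash
python3 -c "
from h import *
grab()";python3 plan.py 518 107 85 48.8 0.6
```

```text
t30.25 [516.  117.9 159.7] rpy [179.8  -3.   48.6] F [ 0.5  0.8 -0.7] w41.3 q [ 11.  15. 102.   2.  60.  51.] 7 rows
dx -0.05 dy 0.07 dz 0.60 yaw -0.03
dx -0.06 dy 0.07 dz 0.60 yaw 0.00
dx -0.05 dy 0.07 dz 0.60 yaw 0.00
dx -0.06 dy 0.07 dz 0.60 yaw 0.00
dx -0.05 dy 0.07 dz 0.60 yaw 0.00
dx -0.06 dy 0.07 dz 0.60 yaw 0.00
dx -0.01 dy 0.01 dz 0.13 yaw 0.00
```

>>> {"api": "drive_tool", "payload": {
  "moves": [
    {"claw":1,"dx":-0.15,"dy":0.12,"dz":0.6,"yaw":0},
    {"claw":1,"dx":-0.15,"dy":0.12,"dz":0.6,"yaw":0},
    {"claw":1,"dx":-0.12,"dy":0.1,"dz":0.6,"yaw":0},
    {"claw":1,"dx":-0.05,"dy":0.05,"dz":0.6,"yaw":0}
  ]
}}

```text
time_s: 30.75
ee_pos: [517.2, 108.1, 108.2]
ee_rot: [179.8, -3.0, 48.6]
force: [0.6, 0.1, -0.7]
gripper_width: 41.4
```

```bash
python3 -c "
from h import *
fs=grab('20')
p=proj(fs['scene'],[518,110,60])[0]
crop(fs['scene'],*p,90,'w20.png',8);print(telemetry.state()['ee_pos'])";python3 plan.py 518 107 85 48.8 0.6|head -1
```

```text
w20.png origin 278 180 scale 8
[516.18130373 107.88309093 107.42442485]
t30.85 [516.2 107.9 107.4] rpy [179.9  -2.9  48.6] F [ 0.5 -0.5 -0.3] w41.0 q [  9.  18. 107.   2.  53.  50.] 2 rows
```

```bash
python3 -c "
from h import *
f=grab()['scene']
print(proj(f,[518.5,109.6,28]))
jarbot(f,278+320/8-.5,278+438/8-.5,180+311/8-.5,66.2,[518,109])
jarbot(f,278+316/8-.5,278+426/8-.5,180+311/8-.5,66.2,[518,109])
"; python3 plan.py 518 107 85 48.8 0.5 | head -1
```

```text
[[322.82395355 221.05910249]]
jar bottom [516.2 110.9] w 16.6 14.75
jar bottom [517.4 108.6] w 16.6 13.75
t30.95 [517.4 108.2 109.1] rpy [179.8  -3.   48.6] F [-0.5 -0.2 -0.3] w41.3 q [  9.  18. 106.   2.  53.  50.] 3 rows
```

>>> {"api": "drive_tool", "payload": {
  "moves": [
    {"claw":1,"dx":-0.03,"dy":0.02,"dz":0.6,"yaw":0},
    {"claw":1,"dx":-0.03,"dy":0.02,"dz":0.6,"yaw":0},
    {"claw":1,"dx":-0.03,"dy":0,"dz":0.4,"yaw":0}
  ]
}}

```text
time_s: 31.32
ee_pos: [519.2, 107.8, 76.3]
ee_rot: [179.7, -3.2, 48.7]
force: [-1.3, 0.7, -0.8]
gripper_width: 41.6
```

```bash
python3 -c "
from h import *
fs=grab('21')
p=proj(fs['scene'],[518,110,60])[0]
crop(fs['scene'],*p,90,'w21.png',8);print(telemetry.state()['ee_pos'])";python3 plan.py 518 107 85 48.8 0.6|head -1
```

```text
w21.png origin 278 180 scale 8
[518.54963148 107.66587108  75.96842146]
t31.43 [518.5 107.7  76. ] rpy [179.7  -3.1  48.6] F [-0.   0.2  0.2] w41.2 q [  9.  21. 109.   2.  48.  49.] 1 rows
```

>>> {"api": "drive_tool", "payload": {
  "moves": [
    {"claw":1,"dx":0.02,"dy":0,"dz":0.4,"yaw":0},
    {"claw":1,"dx":0.02,"dy":0,"dz":0.4,"yaw":0}
  ]
}}

```text
time_s: 31.68
ee_pos: [520.5, 109.0, 59.8]
ee_rot: [179.7, -3.2, 48.6]
force: [0.6, 0.6, -1.9]
gripper_width: 41.4
```

```bash
python3 -c "
from h import *
fs=grab('22')
p=proj(fs['scene'],[510,95,100])[0]
crop(fs['scene'],*p,90,'w22.png',8);print(telemetry.state()['ee_pos'])";python3 plan.py 518 107 85 48.8 0.6|head -1
```

```text
w22.png origin 275 166 scale 8
[519.8609447  108.93295034  59.28813589]
t31.77 [519.9 108.9  59.3] rpy [179.7  -3.1  48.6] F [ 0.8  0.4 -0.3] w41.3 q [ 10.  22. 110.   2.  46.  49.] 3 rows
```

>>> {"api": "drive_tool", "payload": {
  "moves": [
    {"claw":1,"dx":0,"dy":0,"dz":0.25,"yaw":0},
    {"claw":1,"dx":0,"dy":0,"dz":0.2,"yaw":0}
  ]
}}

```text
time_s: 32.02
ee_pos: [520.7, 109.4, 50.2]
ee_rot: [179.7, -3.1, 48.7]
force: [0.3, -0.3, -0.2]
gripper_width: 41.0
```

>>> {"api": "drive_tool", "payload": {
  "moves": [
    {"claw":1,"dx":0,"dy":0,"dz":0.15,"yaw":0}
  ]
}}

```text
time_s: 32.15
ee_pos: [520.8, 109.5, 46.9]
ee_rot: [179.7, -3.1, 48.7]
force: [-0.1, -0.5, -0.6]
gripper_width: 41.3
```

>>> {"api": "drive_tool", "payload": {
  "moves": [
    {"claw":1,"dx":0,"dy":0,"dz":0.08,"yaw":0}
  ]
}}

```text
time_s: 32.28
ee_pos: [521.0, 109.7, 45.4]
ee_rot: [179.7, -3.1, 48.6]
force: [-1.8, 2.2, 8.7]
gripper_width: 40.9
```

>>> {"api": "drive_tool", "payload": {
  "moves": [
    {"claw":0.2,"dx":0,"dy":0,"dz":0,"yaw":0},
    {"claw":-0.3,"dx":0,"dy":0,"dz":0,"yaw":0},
    {"claw":-0.6,"dx":0,"dy":0,"dz":0,"yaw":0},
    {"claw":-0.6,"dx":0,"dy":0,"dz":0,"yaw":0}
  ]
}}

```text
time_s: 32.78
ee_pos: [521.3, 109.7, 45.8]
ee_rot: [179.6, -3.2, 48.7]
force: [-0.0, 1.2, -0.1]
gripper_width: 68.4
```

>>> {"api": "drive_tool", "payload": {
  "moves": [
    {"claw":-0.8,"dx":0,"dy":0,"dz":-0.5,"yaw":0},
    {"claw":-0.8,"dx":0,"dy":0,"dz":-0.8,"yaw":0},
    {"claw":-0.8,"dx":0.05,"dy":0,"dz":-0.8,"yaw":0},
    {"claw":-0.8,"dx":0.05,"dy":0,"dz":-0.8,"yaw":0},
    {"claw":-0.8,"dx":0.05,"dy":0,"dz":-0.8,"yaw":0}
  ]
}}

```text
time_s: 33.4
ee_pos: [519.8, 108.9, 123.5]
ee_rot: [179.7, -3.1, 48.6]
force: [0.1, 0.4, -0.0]
gripper_width: 82.3
```

>>> {"api": "drive_tool", "payload": {
  "moves": [
    {"claw":-0.8,"dx":0,"dy":0,"dz":-0.8,"yaw":0},
    {"claw":-0.8,"dx":0,"dy":0,"dz":-0.8,"yaw":0},
    {"claw":-0.8,"dx":0,"dy":0,"dz":-0.6,"yaw":0}
  ]
}}

```text
time_s: 33.78
ee_pos: [518.4, 107.3, 171.5]
ee_rot: [179.5, -3.3, 48.7]
force: [-0.2, -0.3, -0.1]
gripper_width: 82.1
```

```bash
python3 -c "
from h import *
fs=grab('23')
crop(fs['scene'],320,220,110,'w23.png',7)
for n in fs: print(n,fitcap(fs[n],'red',(678,152)))
";python3 plan.py 678 152 180 90 1
```

```text
w23.png origin 265 179 scale 7
scene (array([680.19285472, 152.65070483]), array([313.51376147, 269.72018349]), np.int32(218), 294.70564301265404)
top (array([676.06142875, 151.60562455]), array([233.16791045, 184.70522388]), np.int32(268), 286.45493586244993)
t33.88 [519.1 107.4 172. ] rpy [179.5  -3.4  48.7] F [-0.   0.6 -0.4] w81.6 q [  9.  15. 102.   2.  61.  50.] 8 rows
dx 1.00 dy 0.65 dz -0.06 yaw -1.00
dx 1.00 dy 0.89 dz -0.06 yaw -1.00
dx 0.83 dy 1.00 dz -0.06 yaw -1.00
dx 0.61 dy 1.00 dz -0.06 yaw -1.00
dx 0.42 dy 1.00 dz -0.05 yaw -0.81
dx 0.28 dy 1.00 dz -0.05 yaw -0.00
dx 0.28 dy 1.00 dz -0.06 yaw -0.00
dx 0.03 dy 0.08 dz -0.00 yaw -0.00
```

>>> {"api": "drive_tool", "payload": {
  "moves": [
    {"claw":-0.8,"dx":1,"dy":0.65,"dz":0,"yaw":-1},
    {"claw":-0.8,"dx":1,"dy":0.89,"dz":0,"yaw":-1},
    {"claw":-0.8,"dx":0.83,"dy":1,"dz":0,"yaw":-1},
    {"claw":-0.8,"dx":0.6,"dy":1,"dz":0,"yaw":-1},
    {"claw":-0.8,"dx":0.4,"dy":0.9,"dz":0,"yaw":-0.8}
  ]
}}

```text
time_s: 34.5
ee_pos: [634.0, 141.0, 175.7]
ee_rot: [177.6, -2.1, 91.3]
force: [-0.3, -0.1, -0.8]
gripper_width: 81.9
```

```bash
python3 -c "
from h import *
fs=grab('24')
print(plane(fs['top'],[(250.5,127)],130))
for n in fs: print(n,fitcap(fs[n],'red',(678,152)))
";python3 plan.py 678 152 130 90 0.6
```

```text
[[791.08536237 106.79209461 130.        ]]
scene (array([680.3149529 , 152.47923618]), array([313.42723005, 269.73239437]), np.int32(213), 294.7123054168187)
top None
t34.60 [634.7 141.2 175.5] rpy [177.6  -2.1  91. ] F [-0.4  0.1  0.9] w82.4 q [11. 25. 85.  2. 67.  9.] 4 rows
dx 0.13 dy 0.57 dz 0.60 yaw 0.12
dx 0.14 dy 0.57 dz 0.60 yaw -0.00
dx 0.14 dy 0.58 dz 0.60 yaw -0.00
dx 0.12 dy 0.45 dz 0.47 yaw -0.00
```

```bash
python3 plan.py 676 151 140 138.8 0.6
```

```text
t34.60 [634.7 141.2 175.5] rpy [177.6  -2.1  91. ] F [-0.4  0.1  0.9] w82.4 q [11. 25. 85.  2. 67.  9.] 6 rows
dx 0.13 dy 0.60 dz 0.51 yaw -1.00
dx 0.04 dy 0.60 dz 0.50 yaw -1.00
dx -0.05 dy 0.60 dz 0.51 yaw -1.00
dx -0.07 dy 0.30 dz 0.25 yaw -1.00
dx -0.00 dy -0.00 dz 0.00 yaw -1.00
dx -0.00 dy -0.00 dz 0.00 yaw -0.56
```

>>> {"api": "drive_tool", "payload": {
  "moves": [
    {"claw":-0.8,"dx":0.1,"dy":0.5,"dz":0.3,"yaw":-1},
    {"claw":-0.8,"dx":0,"dy":0.5,"dz":0.3,"yaw":-1},
    {"claw":-0.8,"dx":-0.1,"dy":0.5,"dz":0.3,"yaw":-1},
    {"claw":-0.8,"dx":-0.1,"dy":0.3,"dz":0.2,"yaw":-1},
    {"claw":-0.8,"dx":-0.1,"dy":0.1,"dz":0.2,"yaw":-1}
  ]
}}

```text
time_s: 35.22
ee_pos: [669.9, 146.5, 147.9]
ee_rot: [177.3, -0.1, 134.6]
force: [0.4, -1.2, -0.7]
gripper_width: 82.3
```

```bash
python3 -c "
from h import *
fs=grab('25')
for n in fs: print(n,fitcap(fs[n],'red',(678,152)))
crop(fs['scene'],315,260,90,'w25.png',8)
";python3 plan.py 677 152 105 138.8 0.6
```

```text
scene (array([680.44785114, 153.13879182]), array([313.65740741, 269.88425926]), np.int32(216), 294.8933883141726)
top None
w25.png origin 270 226 scale 8
t35.33 [669.6 146.3 147.4] rpy [177.3  -0.2 134.4] F [-0.5 -0.   0. ] w82.0 q [ 11.  30.  81.   2.  67. -34.] 4 rows
dx -0.02 dy 0.13 dz 0.60 yaw -0.52
dx -0.02 dy 0.13 dz 0.60 yaw 0.00
dx -0.03 dy 0.13 dz 0.60 yaw 0.00
dx -0.01 dy 0.07 dz 0.32 yaw 0.00
```

>>> {"api": "drive_tool", "payload": {
  "moves": [
    {"claw":-0.8,"dx":-0.05,"dy":0.13,"dz":0.6,"yaw":-0.5},
    {"claw":-0.8,"dx":-0.05,"dy":0.1,"dz":0.6,"yaw":0},
    {"claw":-0.8,"dx":0,"dy":0.02,"dz":0.6,"yaw":0}
  ]
}}

```text
time_s: 35.7
ee_pos: [674.6, 149.6, 111.7]
ee_rot: [177.3, 0.0, 138.1]
force: [-1.0, -0.3, -0.3]
gripper_width: 81.9
```

```bash
python3 -c "
from h import *
fs=grab('26')
crop(fs['scene'],315,260,90,'w26.png',8)
";python3 plan.py 678 152 40 138.8 0.6
```

```text
w26.png origin 270 226 scale 8
t35.80 [673.5 149.4 110.2] rpy [ 1.774e+02 -1.000e-01  1.382e+02] F [0.  0.4 0. ] w82.3 q [ 11.  32.  83.   2.  63. -38.] 6 rows
dx -0.01 dy 0.04 dz 0.60 yaw -0.07
dx -0.01 dy 0.04 dz 0.60 yaw -0.00
dx -0.02 dy 0.04 dz 0.60 yaw -0.00
dx -0.01 dy 0.04 dz 0.60 yaw -0.00
dx -0.02 dy 0.05 dz 0.60 yaw -0.00
dx -0.01 dy 0.04 dz 0.51 yaw -0.00
```

>>> {"api": "drive_tool", "payload": {
  "moves": [
    {"claw":-0.8,"dx":-0.05,"dy":0.03,"dz":0.6,"yaw":0},
    {"claw":-0.8,"dx":-0.02,"dy":0,"dz":0.6,"yaw":0},
    {"claw":-0.8,"dx":0,"dy":0,"dz":0.6,"yaw":0},
    {"claw":-0.8,"dx":0,"dy":0,"dz":0.6,"yaw":0},
    {"claw":-0.8,"dx":0,"dy":0,"dz":0.4,"yaw":0}
  ]
}}

```text
time_s: 36.42
ee_pos: [677.0, 150.9, 51.0]
ee_rot: [177.4, -0.1, 138.0]
force: [-0.1, -0.6, 0.1]
gripper_width: 82.1
```

```bash
python3 -c "
from h import *
fs=grab()
";python3 plan.py 678 152 40 138.8 0.6
```

```text
t36.52 [676.6 150.8  50.7] rpy [ 1.775e+02 -1.000e-01  1.380e+02] F [-0.6 -0.3 -0.6] w82.0 q [ 11.  35.  87.   2.  57. -38.] 1 rows
dx -0.01 dy 0.09 dz 0.54 yaw -0.09
```

>>> {"api": "drive_tool", "payload": {
  "moves": [
    {"claw":-0.8,"dx":0,"dy":0.03,"dz":0.3,"yaw":0},
    {"claw":-0.8,"dx":0,"dy":0.02,"dz":0.2,"yaw":0}
  ]
}}

```text
time_s: 36.78
ee_pos: [678.3, 152.1, 41.1]
ee_rot: [177.4, -0.1, 138.0]
force: [0.5, 0.8, -1.0]
gripper_width: 81.9
```

>>> {"api": "drive_tool", "payload": {
  "moves": [
    {"claw":1,"dx":0,"dy":0,"dz":0,"yaw":0},
    {"claw":1,"dx":0,"dy":0,"dz":0,"yaw":0},
    {"claw":1,"dx":0,"dy":0,"dz":0,"yaw":0},
    {"claw":1,"dx":0,"dy":0,"dz":0,"yaw":0},
    {"claw":1,"dx":0,"dy":0,"dz":0,"yaw":0}
  ]
}}

```text
time_s: 37.4
ee_pos: [678.7, 152.2, 41.8]
ee_rot: [177.3, -0.0, 138.0]
force: [-0.8, 0.1, 0.1]
gripper_width: 41.3
```

```bash
python3 -c "
from h import *
fs=grab()
";python3 plan.py 678 152 40 138.8 0.6
```

```text
t37.50 [678.7 152.2  41.8] rpy [177.3  -0.  138. ] F [-0.6 -0.1  0.3] w41.2 q [ 11.  36.  87.   2.  56. -38.] 1 rows
dx 0.02 dy -0.03 dz 0.09 yaw -0.09
```

Red is gripped at 41.3 mm with the TCP at z 41.8. Lifting.

>>> {"api": "drive_tool", "payload": {
  "moves": [
    {"claw":1,"dx":0,"dy":0,"dz":-0.4,"yaw":0},
    {"claw":1,"dx":0,"dy":0,"dz":-0.8,"yaw":0},
    {"claw":1,"dx":0,"dy":0,"dz":-1,"yaw":0},
    {"claw":1,"dx":0,"dy":0,"dz":-1,"yaw":0},
    {"claw":1,"dx":0,"dy":0,"dz":-1,"yaw":0}
  ]
}}

```text
time_s: 38.12
ee_pos: [675.6, 149.1, 130.4]
ee_rot: [177.4, -0.0, 138.0]
force: [0.4, -0.3, -0.6]
gripper_width: 41.3
```

```bash
python3 -c "
from h import *
fs=grab('27')
";python3 plan.py 456.5 313 172 138.8 0.9
```

```text
t38.23 [677.4 149.4 132.6] rpy [177.1   0.2 138. ] F [-0.   0.2  0.1] w41.5 q [ 11.  31.  81.   2.  65. -38.] 16 rows
dx 0.90 dy -0.09 dz -0.13 yaw -0.09
dx 0.90 dy -0.07 dz -0.13 yaw 0.00
dx 0.90 dy -0.07 dz -0.13 yaw 0.00
dx 0.90 dy -0.07 dz -0.13 yaw 0.00
dx 0.90 dy -0.07 dz -0.13 yaw 0.00
dx 0.90 dy -0.07 dz -0.13 yaw 0.00
dx 0.90 dy -0.07 dz -0.13 yaw 0.00
dx 0.90 dy -0.08 dz -0.13 yaw 0.00
dx 0.90 dy -0.07 dz -0.13 yaw 0.00
dx 0.90 dy -0.08 dz -0.13 yaw 0.00
dx 0.90 dy -0.07 dz -0.13 yaw 0.00
dx 0.90 dy -0.08 dz -0.13 yaw 0.00
dx 0.90 dy -0.07 dz -0.13 yaw 0.00
dx 0.90 dy -0.08 dz -0.13 yaw 0.00
dx 0.90 dy -0.07 dz -0.12 yaw 0.00
dx 0.20 dy -0.02 dz -0.03 yaw 0.00
```

>>> {"api": "drive_tool", "payload": {
  "moves": [
    {"claw":1,"dx":0.9,"dy":-0.08,"dz":-0.3,"yaw":0},
    {"claw":1,"dx":0.9,"dy":-0.08,"dz":-0.3,"yaw":0},
    {"claw":1,"dx":0.9,"dy":-0.08,"dz":-0.3,"yaw":0},
    {"claw":1,"dx":0.9,"dy":-0.08,"dz":-0.3,"yaw":0},
    {"claw":1,"dx":0.9,"dy":-0.08,"dz":-0.2,"yaw":0}
  ]
}}

```text
time_s: 38.85
ee_pos: [597.3, 206.2, 159.9]
ee_rot: [177.3, -0.0, 138.0]
force: [-0.1, 0.2, -0.6]
gripper_width: 41.1
```

>>> {"api": "drive_tool", "payload": {
  "moves": [
    {"claw":1,"dx":0.9,"dy":-0.08,"dz":-0.2,"yaw":0},
    {"claw":1,"dx":0.9,"dy":-0.08,"dz":-0.2,"yaw":0},
    {"claw":1,"dx":0.9,"dy":-0.08,"dz":-0.2,"yaw":0},
    {"claw":1,"dx":0.9,"dy":-0.08,"dz":-0.1,"yaw":0},
    {"claw":1,"dx":0.9,"dy":-0.08,"dz":-0.1,"yaw":0}
  ]
}}

```text
time_s: 39.48
ee_pos: [519.1, 263.8, 176.8]
ee_rot: [177.2, -0.0, 138.1]
force: [-0.1, 0.2, -0.3]
gripper_width: 41.4
```

```bash
python3 plan.py 456.5 313 172 138.8 0.8
```

```text
t39.48 [519.1 263.8 176.8] rpy [177.2  -0.  138.1] F [-0.1  0.2 -0.3] w41.4 q [ 25.  19.  94.   1.  64. -23.] 5 rows
dx 0.80 dy -0.05 dz 0.05 yaw -0.09
dx 0.80 dy -0.04 dz 0.05 yaw 0.00
dx 0.80 dy -0.04 dz 0.05 yaw 0.00
dx 0.80 dy -0.05 dz 0.05 yaw 0.00
dx 0.77 dy -0.04 dz 0.04 yaw 0.00
```

>>> {"api": "drive_tool", "payload": {
  "moves": [
    {"claw":1,"dx":0.8,"dy":-0.06,"dz":0.05,"yaw":-0.09},
    {"claw":1,"dx":0.8,"dy":-0.06,"dz":0.05,"yaw":0},
    {"claw":1,"dx":0.8,"dy":-0.06,"dz":0.05,"yaw":0},
    {"claw":1,"dx":0.7,"dy":-0.05,"dz":0.05,"yaw":0},
    {"claw":1,"dx":0.4,"dy":-0.05,"dz":0.05,"yaw":0}
  ]
}}

```text
time_s: 40.1
ee_pos: [458.4, 309.3, 171.1]
ee_rot: [177.3, 0.0, 138.9]
force: [-0.3, -0.4, -0.7]
gripper_width: 41.4
```

```bash
python3 -c "
from h import *
fs=grab('28')
p=proj(fs['scene'],[457,314,130])[0]
crop(fs['scene'],*p,90,'w28.png',8)"
python3 plan.py 456.5 312.5 143 138.8 0.5
```

```text
w28.png origin 368 174 scale 8
t40.20 [458.4 309.2 171. ] rpy [177.3  -0.  139. ] F [ 0.3 -0.7 -0.5] w41.3 q [ 32.  17.  98.   1.  62. -17.] 3 rows
dx 0.06 dy 0.02 dz 0.50 yaw 0.02
dx 0.07 dy 0.02 dz 0.50 yaw -0.00
dx 0.05 dy 0.02 dz 0.40 yaw -0.00
```

>>> {"api": "drive_tool", "payload": {
  "moves": [
    {"claw":1,"dx":0.08,"dy":-0.02,"dz":0.5,"yaw":0},
    {"claw":1,"dx":0.06,"dy":-0.02,"dz":0.5,"yaw":0},
    {"claw":1,"dx":0.04,"dy":0,"dz":0.3,"yaw":0},
    {"claw":1,"dx":0,"dy":0,"dz":0.2,"yaw":0}
  ]
}}

```text
time_s: 40.7
ee_pos: [456.9, 311.4, 138.5]
ee_rot: [177.3, 0.0, 138.9]
force: [-0.2, -0.6, -1.6]
gripper_width: 41.4
```

>>> {"api": "drive_tool", "payload": {
  "moves": [
    {"claw":1,"dx":0,"dy":0,"dz":0.3,"yaw":0}
  ]
}}

```text
time_s: 40.83
ee_pos: [457.1, 311.4, 132.7]
ee_rot: [177.3, 0.0, 138.9]
force: [-0.9, -0.7, 6.1]
gripper_width: 41.4
```

>>> {"api": "drive_tool", "payload": {
  "moves": [
    {"claw":1,"dx":0,"dy":0,"dz":0.25,"yaw":0},
    {"claw":1,"dx":0,"dy":0,"dz":0.15,"yaw":0}
  ]
}}

```text
time_s: 41.08
ee_pos: [457.5, 311.4, 129.3]
ee_rot: [177.3, 0.1, 138.9]
force: [-7.0, -4.7, 27.0]
gripper_width: 41.5
```

```bash
python3 -c "
from h import *
for i in range(4):
    grab_frame('top'); s=telemetry.state(); print(round(s['time_s'],2),s['ee_pos'].round(1),s['force'].round(1),s['ee_rot'].round(1))
"
```

```text
41.12 [457.4 311.4 129.4] [-6.6 -4.3 19.4] [1.773e+02 1.000e-01 1.389e+02]
41.17 [457.4 311.4 129.4] [-6.1 -4.2 19. ] [1.773e+02 1.000e-01 1.389e+02]
41.23 [457.4 311.4 129.4] [-6.1 -4.3 19.5] [1.772e+02 1.000e-01 1.389e+02]
41.27 [457.4 311.4 129.4] [-6.3 -3.9 20.2] [1.772e+02 1.000e-01 1.389e+02]
```

```bash
python3 -c "
from h import *
for i in range(44):
    f=grab_frame('scene'); s=telemetry.state()
    if i%10==0 or i==43: print(round(s['time_s'],2),s['ee_pos'].round(1),s['force'].round(1),s['ee_rot'].round(1))
p=proj(f,[457,314,110])[0]
crop(f,*p,90,'w29.png',8)
"
```

```text
41.33 [457.4 311.4 129.4] [-5.9 -3.9 19.2] [1.772e+02 1.000e-01 1.389e+02]
41.83 [457.4 311.4 129.4] [-6.4 -3.7 19.7] [1.772e+02 1.000e-01 1.389e+02]
42.33 [457.4 311.4 129.4] [-6.5 -3.  19.4] [1.772e+02 1.000e-01 1.389e+02]
42.83 [457.4 311.4 129.4] [-5.8 -3.1 19.5] [1.772e+02 1.000e-01 1.389e+02]
43.33 [457.4 311.4 129.4] [-5.5 -3.3 19.8] [1.772e+02 1.000e-01 1.389e+02]
43.48 [457.4 311.4 129.4] [-5.8 -3.9 20.4] [1.772e+02 1.000e-01 1.389e+02]
w29.png origin 366 179 scale 8
```

>>> {"api": "drive_tool", "payload": {
  "moves": [
    {"claw":1,"dx":0,"dy":0,"dz":-0.5,"yaw":0},
    {"claw":1,"dx":0,"dy":0,"dz":-0.8,"yaw":0},
    {"claw":1,"dx":0,"dy":0,"dz":-0.8,"yaw":0}
  ]
}}

```text
time_s: 43.85
ee_pos: [456.1, 309.9, 172.9]
ee_rot: [177.2, 0.1, 138.8]
force: [0.3, 0.6, -1.0]
gripper_width: 41.7
```

```bash
python3 -c "
from h import *
fs=grab('30')
crop(fs['top'],275,272,100,'c30.png',8)
t=fs['top']
m=cmask(t,'blue').astype(np.uint8); n,l,st,cc=cv2.connectedComponentsWithStats(m)
print([(st[i].tolist(),cc[i].round(1).tolist()) for i in range(1,n) if st[i,4]>20])
print('white',fitcap(t,'white',(425,103),48,70),'yellow',fitcap(t,'yellow',(518,109),48,70))
";python3 plan.py 524 15 172 138.8 0.9
```

```text
c30.png origin 225 234 scale 8
[([245, 121, 12, 13, 128], [250.5, 127.1]), ([270, 270, 11, 11, 100], [275.0, 274.6])]
white (array([474.40076252,  52.8506934 ]), array([277.99630577, 272.69082126]), np.int32(3519), 287.6314019570127) yellow (array([520.28869922, 110.62286965]), array([251.85357143, 252.58928571]), np.int32(280), 281.442020972725)
t43.95 [457.1 310.6 174.3] rpy [1.770e+02 1.000e-01 1.388e+02] F [ 0.6  0.4 -0.6] w41.5 q [ 33.  16.  98.   1.  62. -17.] 14 rows
dx -0.90 dy -0.66 dz 0.01 yaw 0.01
dx -0.90 dy -0.65 dz 0.01 yaw -0.00
dx -0.90 dy -0.65 dz 0.01 yaw -0.00
dx -0.90 dy -0.65 dz 0.01 yaw -0.00
dx -0.90 dy -0.66 dz 0.01 yaw -0.00
dx -0.90 dy -0.65 dz 0.01 yaw -0.00
dx -0.90 dy -0.66 dz 0.01 yaw -0.00
dx -0.90 dy -0.65 dz 0.01 yaw -0.00
dx -0.90 dy -0.66 dz 0.01 yaw -0.00
dx -0.90 dy -0.65 dz 0.00 yaw -0.00
dx -0.90 dy -0.66 dz 0.01 yaw -0.00
dx -0.90 dy -0.65 dz 0.00 yaw -0.00
dx -0.90 dy -0.66 dz 0.01 yaw -0.00
dx -0.55 dy -0.40 dz 0.00 yaw -0.00
```

>>> {"api": "drive_tool", "payload": {
  "moves": [
    {"claw":1,"dx":-0.9,"dy":-0.4,"dz":-0.5,"yaw":0},
    {"claw":1,"dx":-0.9,"dy":-0.4,"dz":-0.5,"yaw":0},
    {"claw":1,"dx":-0.9,"dy":-0.4,"dz":-0.5,"yaw":0},
    {"claw":1,"dx":-0.9,"dy":-0.5,"dz":-0.3,"yaw":0},
    {"claw":1,"dx":-0.9,"dy":-0.6,"dz":-0.1,"yaw":0}
  ]
}}

```text
time_s: 44.58
ee_pos: [495.2, 208.4, 210.1]
ee_rot: [177.2, 0.2, 138.9]
force: [0.5, -0.5, -1.6]
gripper_width: 41.4
```

```bash
python3 plan.py 523 15 207 138.8 0.9
```

```text
t44.58 [495.2 208.4 210.1] rpy [177.2   0.2 138.9] F [ 0.5 -0.5 -1.6] w41.4 q [ 21.  14.  97.   1.  67. -29.] 9 rows
dx -0.90 dy -0.78 dz 0.02 yaw 0.02
dx -0.90 dy -0.77 dz 0.02 yaw -0.00
dx -0.90 dy -0.77 dz 0.02 yaw -0.00
dx -0.90 dy -0.77 dz 0.02 yaw -0.00
dx -0.90 dy -0.77 dz 0.02 yaw -0.00
dx -0.90 dy -0.77 dz 0.02 yaw -0.00
dx -0.90 dy -0.77 dz 0.02 yaw -0.00
dx -0.90 dy -0.77 dz 0.01 yaw -0.00
dx -0.22 dy -0.19 dz 0.00 yaw -0.00
```

>>> {"api": "drive_tool", "payload": {
  "moves": [
    {"claw":1,"dx":-0.9,"dy":-0.77,"dz":0,"yaw":0},
    {"claw":1,"dx":-0.9,"dy":-0.77,"dz":0,"yaw":0},
    {"claw":1,"dx":-0.9,"dy":-0.77,"dz":0,"yaw":0},
    {"claw":1,"dx":-0.9,"dy":-0.77,"dz":0,"yaw":0},
    {"claw":1,"dx":-0.9,"dy":-0.77,"dz":0,"yaw":0}
  ]
}}

```text
time_s: 45.2
ee_pos: [513.3, 80.8, 206.2]
ee_rot: [177.4, 0.3, 138.8]
force: [-0.2, 0.5, -0.4]
gripper_width: 41.1
```

>>> {"api": "drive_tool", "payload": {
  "moves": [
    {"claw":1,"dx":-0.9,"dy":-0.77,"dz":0,"yaw":0},
    {"claw":1,"dx":-0.7,"dy":-0.6,"dz":0,"yaw":0},
    {"claw":1,"dx":-0.4,"dy":-0.35,"dz":0,"yaw":0}
  ]
}}

```text
time_s: 45.58
ee_pos: [520.3, 22.3, 204.3]
ee_rot: [177.6, 0.2, 138.6]
force: [-0.1, -0.1, -0.7]
gripper_width: 41.1
```

```bash
python3 -c "
from h import *
grab('31')"; python3 plan.py 523 15 110 138.8 0.6
```

```text
t45.67 [520.4  22.6 204.3] rpy [177.6   0.2 138.6] F [ 0.6  0.6 -0.1] w41.1 q [  0.  13.  99.   2.  67. -49.] 8 rows
dx -0.04 dy -0.03 dz 0.60 yaw -0.03
dx -0.05 dy -0.02 dz 0.60 yaw 0.00
dx -0.04 dy -0.03 dz 0.60 yaw 0.00
dx -0.05 dy -0.02 dz 0.60 yaw 0.00
dx -0.04 dy -0.03 dz 0.60 yaw 0.00
dx -0.05 dy -0.02 dz 0.60 yaw 0.00
dx -0.04 dy -0.03 dz 0.60 yaw 0.00
dx -0.04 dy -0.02 dz 0.52 yaw 0.00
```

>>> {"api": "drive_tool", "payload": {
  "moves": [
    {"claw":1,"dx":-0.17,"dy":-0.2,"dz":0.1,"yaw":0},
    {"claw":1,"dx":-0.17,"dy":-0.2,"dz":0.5,"yaw":0},
    {"claw":1,"dx":0,"dy":0,"dz":0.8,"yaw":0},
    {"claw":1,"dx":0,"dy":0,"dz":0.8,"yaw":0},
    {"claw":1,"dx":0,"dy":0,"dz":0.7,"yaw":0}
  ]
}}

```text
time_s: 46.3
ee_pos: [521.8, 14.5, 143.4]
ee_rot: [177.5, 0.3, 138.7]
force: [0.2, 0.1, -1.1]
gripper_width: 41.5
```

```bash
python3 -c "
from h import *
grab()"; python3 plan.py 523.4 15 110 138.8 0.6
```

```text
t46.40 [520.8  14.4 142.5] rpy [1.776e+02 1.000e-01 1.387e+02] F [-0.2 -1.  -0.7] w41.3 q [ -1.  16. 104.   2.  58. -51.] 3 rows
dx -0.03 dy 0.04 dz 0.60 yaw -0.01
dx -0.03 dy 0.04 dz 0.60 yaw 0.00
dx -0.02 dy 0.03 dz 0.42 yaw 0.00
```

>>> {"api": "drive_tool", "payload": {
  "moves": [
    {"claw":1,"dx":-0.04,"dy":0.04,"dz":0.6,"yaw":0},
    {"claw":1,"dx":-0.04,"dy":0,"dz":0.6,"yaw":0},
    {"claw":1,"dx":0,"dy":0,"dz":0.4,"yaw":0}
  ]
}}

```text
time_s: 46.78
ee_pos: [524.6, 15.1, 109.6]
ee_rot: [177.5, 0.2, 138.7]
force: [0.3, 0.4, -1.0]
gripper_width: 41.3
```

```bash
python3 -c "
from h import *
fs=grab('32')
p=proj(fs['scene'],[524,16,60])[0]
print(proj(fs['scene'],[524.7,16.4,28]))
crop(fs['scene'],*p,90,'w32.png',8);print(telemetry.state()['ee_pos'])"; python3 plan.py 523.4 15 90 138.8 0.6
```

```text
[[290.6505866  210.56930001]]
w32.png origin 245 169 scale 8
[524.0075776   15.13207873 109.28850672]
t46.88 [524.   15.1 109.3] rpy [177.6   0.2 138.7] F [ 0.4 -0.  -0.4] w41.5 q [ -1.  18. 106.   2.  54. -51.] 2 rows
dx 0.01 dy -0.02 dz 0.60 yaw -0.01
dx 0.01 dy -0.00 dz 0.36 yaw 0.00
```

```bash
python3 -c "
from h import *
f=grab()['scene']
jarbot(f,245+308/8-.5,245+432/8-.5,169+309/8-.5,67.6,[524,16])
"; python3 plan.py 523.4 15 85 138.8 0.5 | head -1
```

```text
jar bottom [523.2  15.5] w 15.9 15.5
t46.98 [524.8  15.1 110.4] rpy [177.5   0.2 138.7] F [-0.  -0.4  0. ] w41.6 q [ -1.  18. 106.   2.  54. -51.] 3 rows
```

>>> {"api": "drive_tool", "payload": {
  "moves": [
    {"claw":1,"dx":0,"dy":-0.03,"dz":0.6,"yaw":0},
    {"claw":1,"dx":0,"dy":-0.03,"dz":0.6,"yaw":0},
    {"claw":1,"dx":0,"dy":-0.03,"dz":0.4,"yaw":0}
  ]
}}

```text
time_s: 47.35
ee_pos: [525.4, 14.6, 77.4]
ee_rot: [177.4, 0.4, 138.7]
force: [-0.1, 0.4, -0.3]
gripper_width: 41.3
```

```bash
python3 -c "
from h import *
fs=grab('33')
p=proj(fs['scene'],[524,16,60])[0]
crop(fs['scene'],*p,90,'w33.png',8)"; python3 plan.py 523.4 15 60 138.8 0.6
```

```text
w33.png origin 245 169 scale 8
t47.45 [524.8  14.6  77.1] rpy [177.5   0.3 138.7] F [-1.2 -0.  -1.3] w41.1 q [ -1.  20. 109.   2.  49. -51.] 2 rows
dx 0.05 dy -0.02 dz 0.60 yaw -0.01
dx 0.02 dy -0.01 dz 0.26 yaw 0.00
```

Red is centred over the pocket ring, jar spanning crop x 300–425 against the ring at 285–445. Continuing down.

>>> {"api": "drive_tool", "payload": {
  "moves": [
    {"claw":1,"dx":0.02,"dy":-0.02,"dz":0.5,"yaw":0},
    {"claw":1,"dx":0.02,"dy":-0.02,"dz":0.4,"yaw":0}
  ]
}}

```text
time_s: 47.7
ee_pos: [524.9, 15.1, 58.6]
ee_rot: [177.4, 0.4, 138.7]
force: [-0.9, -0.4, -0.3]
gripper_width: 41.4
```

>>> {"api": "drive_tool", "payload": {
  "moves": [
    {"claw":1,"dx":0,"dy":-0.01,"dz":0.25,"yaw":0},
    {"claw":1,"dx":0,"dy":0,"dz":0.15,"yaw":0}
  ]
}}

```text
time_s: 47.95
ee_pos: [524.8, 15.2, 49.6]
ee_rot: [177.5, 0.3, 138.7]
force: [0.3, -0.7, -0.7]
gripper_width: 41.6
```

>>> {"api": "drive_tool", "payload": {
  "moves": [
    {"claw":1,"dx":0,"dy":0,"dz":0.12,"yaw":0}
  ]
}}

```text
time_s: 48.08
ee_pos: [525.0, 15.3, 47.1]
ee_rot: [177.4, 0.3, 138.7]
force: [0.2, -0.8, 0.3]
gripper_width: 41.4
```

>>> {"api": "drive_tool", "payload": {
  "moves": [
    {"claw":1,"dx":0,"dy":0,"dz":0.08,"yaw":0}
  ]
}}

```text
time_s: 48.2
ee_pos: [525.3, 15.3, 45.6]
ee_rot: [177.4, 0.4, 138.8]
force: [-0.8, -1.5, 9.2]
gripper_width: 41.6
```

>>> {"api": "drive_tool", "payload": {
  "moves": [
    {"claw":0.2,"dx":0,"dy":0,"dz":0,"yaw":0},
    {"claw":-0.3,"dx":0,"dy":0,"dz":0,"yaw":0},
    {"claw":-0.6,"dx":0,"dy":0,"dz":0,"yaw":0},
    {"claw":-0.6,"dx":0,"dy":0,"dz":0,"yaw":0}
  ]
}}

```text
time_s: 48.7
ee_pos: [525.8, 15.3, 46.1]
ee_rot: [177.4, 0.4, 138.7]
force: [-0.1, -0.3, -0.1]
gripper_width: 68.1
```

>>> {"api": "drive_tool", "payload": {
  "moves": [
    {"claw":-0.6,"dx":0,"dy":0,"dz":-0.5,"yaw":0},
    {"claw":-0.6,"dx":0,"dy":0,"dz":-0.8,"yaw":0},
    {"claw":-0.6,"dx":0,"dy":0.05,"dz":-0.8,"yaw":0},
    {"claw":-0.6,"dx":0,"dy":0.05,"dz":-0.8,"yaw":0},
    {"claw":-0.6,"dx":0,"dy":0,"dz":-0.8,"yaw":0}
  ]
}}

```text
time_s: 49.32
ee_pos: [524.1, 14.6, 123.9]
ee_rot: [177.4, 0.4, 138.7]
force: [0.6, 0.0, 0.1]
gripper_width: 73.6
```

>>> {"api": "drive_tool", "payload": {
  "moves": [
    {"claw":-0.6,"dx":0,"dy":0,"dz":-1,"yaw":0},
    {"claw":-0.6,"dx":0,"dy":0,"dz":-1,"yaw":0},
    {"claw":-0.6,"dx":0,"dy":0,"dz":-1,"yaw":0},
    {"claw":-0.6,"dx":0,"dy":0,"dz":-0.5,"yaw":0}
  ]
}}

```text
time_s: 49.82
ee_pos: [521.7, 12.4, 199.5]
ee_rot: [177.2, 0.6, 138.7]
force: [-0.2, 0.1, 0.0]
gripper_width: 72.6
```

```bash
python3 -c "
from h import *
fs=grab('34')
crop(fs['scene'],310,205,100,'w34.png',8);crop(fs['top'],275,272,100,'wt34.png',8)
"; python3 plan.py 475 60 210 178.8 0.9
```

```text
w34.png origin 260 167 scale 8
wt34.png origin 225 234 scale 8
t49.92 [521.9  12.4 199.2] rpy [177.2   0.6 138.7] F [-0.5 -0.1 -0.5] w72.8 q [ -1.  13.  99.   2.  65. -51.] 5 rows
dx 0.90 dy 0.07 dz -0.15 yaw -1.00
dx 0.90 dy 0.20 dz -0.15 yaw -1.00
dx 0.90 dy 0.35 dz -0.15 yaw -1.00
dx 0.48 dy 0.28 dz -0.09 yaw -1.00
dx -0.00 dy -0.00 dz 0.00 yaw -0.66
```

>>> {"api": "drive_tool", "payload": {
  "moves": [
    {"claw":-0.6,"dx":0.7,"dy":0.05,"dz":-0.2,"yaw":-1},
    {"claw":-0.6,"dx":0.8,"dy":0.2,"dz":-0.1,"yaw":-1},
    {"claw":-0.6,"dx":0.9,"dy":0.35,"dz":0,"yaw":-1},
    {"claw":-0.6,"dx":0.5,"dy":0.28,"dz":0,"yaw":-1},
    {"claw":-0.6,"dx":0.1,"dy":0.1,"dz":0,"yaw":-1}
  ]
}}

```text
time_s: 50.55
ee_pos: [472.8, 58.9, 200.7]
ee_rot: [178.4, 1.9, -177.0]
force: [-0.9, -0.1, -1.2]
gripper_width: 73.1
```

```bash
python3 -c "
from h import *
fs=grab('35')
crop(fs['scene'],310,190,100,'w35.png',8)"; python3 plan.py 475 60 165 183.8 0.6
```

```text
w35.png origin 260 152 scale 8
t50.65 [473.1  58.7 200.8] rpy [ 178.4    1.9 -177.3] F [ 0.3 -0.8 -0.1] w72.8 q [  5.   9. 104.   2.  65. -89.] 3 rows
dx -0.03 dy 0.02 dz 0.60 yaw -0.12
dx -0.03 dy 0.02 dz 0.60 yaw -0.00
dx -0.04 dy 0.02 dz 0.59 yaw -0.00
```

>>> {"api": "drive_tool", "payload": {
  "moves": [
    {"claw":-0.6,"dx":0.02,"dy":-0.03,"dz":0.6,"yaw":-0.12},
    {"claw":-0.6,"dx":0.01,"dy":-0.03,"dz":0.6,"yaw":0},
    {"claw":-0.6,"dx":0,"dy":0,"dz":0.6,"yaw":0},
    {"claw":-0.6,"dx":0,"dy":0,"dz":0.6,"yaw":0},
    {"claw":-0.6,"dx":0,"dy":0,"dz":0.5,"yaw":0}
  ]
}}

```text
time_s: 51.28
ee_pos: [474.1, 58.6, 137.5]
ee_rot: [178.5, 1.8, -176.5]
force: [0.2, -0.4, -0.0]
gripper_width: 73.0
```

```bash
python3 -c "
from h import *
fs=grab('36')
crop(fs['scene'],310,190,100,'w36.png',8)"; python3 plan.py 475 60 119.5 183.8 0.6
```

```text
w36.png origin 260 152 scale 8
t51.38 [473.4  58.6 137.2] rpy [ 178.5    1.6 -176.5] F [-1.1 -0.2  0.3] w72.8 q [  5.  13. 110.   2.  56. -90.] 2 rows
dx -0.06 dy 0.05 dz 0.60 yaw -0.04
dx -0.03 dy 0.02 dz 0.28 yaw 0.00
```

>>> {"api": "drive_tool", "payload": {
  "moves": [
    {"claw":-0.6,"dx":-0.03,"dy":0.03,"dz":0.5,"yaw":0},
    {"claw":-0.6,"dx":-0.02,"dy":0.02,"dz":0.3,"yaw":0}
  ]
}}

```text
time_s: 51.62
ee_pos: [475.6, 60.2, 121.0]
ee_rot: [178.5, 1.8, -176.5]
force: [0.6, -0.3, -0.2]
gripper_width: 72.5
```

```bash
python3 -c "
from h import *
fs=grab()"; python3 plan.py 475 60 119.5 183.8 0.6
```

```text
t51.73 [475.4  60.2 121. ] rpy [ 178.5    1.7 -176.5] F [-0.1  0.1  0.1] w73.0 q [  5.  14. 111.   2.  53. -90.] 1 rows
dx 0.02 dy -0.01 dz 0.07 yaw -0.04
```

>>> {"api": "drive_tool", "payload": {
  "moves": [
    {"claw":0.4,"dx":0,"dy":0,"dz":0.05,"yaw":0},
    {"claw":1,"dx":0,"dy":0,"dz":0,"yaw":0},
    {"claw":1,"dx":0,"dy":0,"dz":0,"yaw":0},
    {"claw":1,"dx":0,"dy":0,"dz":0,"yaw":0},
    {"claw":1,"dx":0,"dy":0,"dz":0,"yaw":0}
  ],
  "grip_force": 55
}}

```text
time_s: 52.35
ee_pos: [476.1, 60.3, 120.8]
ee_rot: [178.5, 1.8, -176.5]
force: [0.7, -0.3, -0.2]
gripper_width: 26.0
```

>>> {"api": "drive_tool", "payload": {
  "moves": [
    {"claw":1,"dx":0,"dy":0,"dz":0,"yaw":0},
    {"claw":1,"dx":0,"dy":0,"dz":0,"yaw":0}
  ]
}}

```text
time_s: 52.6
ee_pos: [476.3, 60.4, 121.4]
ee_rot: [178.5, 1.9, -176.5]
force: [0.1, 0.8, 0.5]
gripper_width: 21.8
```

```bash
python3 -c "
from h import *
fs=grab('37')
crop(fs['scene'],310,190,100,'w37.png',8)"; python3 plan.py 475 60 119.5 183.8 0.6
```

```text
w37.png origin 260 152 scale 8
t52.70 [476.3  60.5 121.3] rpy [ 178.5    1.9 -176.5] F [-0.2  1.6  1.6] w21.9 q [  5.  14. 111.   2.  53. -90.] 1 rows
dx 0.07 dy -0.02 dz 0.09 yaw -0.03
```

>>> {"api": "drive_tool", "payload": {
  "moves": [
    {"claw":1,"dx":0,"dy":0,"dz":-0.2,"yaw":0},
    {"claw":1,"dx":0,"dy":0,"dz":-0.3,"yaw":0},
    {"claw":1,"dx":0,"dy":0,"dz":-0.4,"yaw":0}
  ]
}}

```text
time_s: 53.08
ee_pos: [472.8, 59.4, 137.2]
ee_rot: [178.5, 1.4, -176.5]
force: [0.8, 0.3, -6.4]
gripper_width: 21.7
```

```bash
python3 -c "
from h import *
fs=grab('38')
crop(fs['scene'],310,190,100,'w38.png',8)"; python3 plan.py 475 60 252 174.8 0.6
```

```text
w38.png origin 260 152 scale 8
t53.17 [474.   59.5 138.2] rpy [ 178.5    1.6 -176.5] F [ 0.9  0.6 -6. ] w21.6 q [  5.  13. 110.   2.  56. -90.] 10 rows
dx -0.01 dy 0.00 dz -0.60 yaw 1.00
dx -0.00 dy 0.00 dz -0.60 yaw 0.01
dx -0.01 dy 0.00 dz -0.60 yaw 0.00
dx -0.00 dy 0.00 dz -0.60 yaw 0.00
dx -0.01 dy 0.01 dz -0.60 yaw 0.00
dx -0.00 dy 0.00 dz -0.60 yaw 0.00
dx -0.01 dy 0.01 dz -0.60 yaw 0.00
dx -0.00 dy 0.00 dz -0.60 yaw 0.00
dx -0.01 dy 0.01 dz -0.60 yaw 0.00
dx 0.00 dy -0.00 dz -0.29 yaw 0.00
```

>>> {"api": "drive_tool", "payload": {
  "moves": [
    {"claw":1,"dx":0,"dy":0,"dz":-0.5,"yaw":0},
    {"claw":1,"dx":0,"dy":0,"dz":-0.6,"yaw":0.2},
    {"claw":1,"dx":0,"dy":0,"dz":-0.6,"yaw":0.3},
    {"claw":1,"dx":0,"dy":0,"dz":-0.6,"yaw":0.3},
    {"claw":1,"dx":0,"dy":0,"dz":-0.6,"yaw":0.2}
  ]
}}

```text
time_s: 53.8
ee_pos: [471.8, 57.7, 200.0]
ee_rot: [178.3, 1.3, 174.4]
force: [0.1, 0.6, -5.3]
gripper_width: 21.7
```

>>> {"api": "drive_tool", "payload": {
  "moves": [
    {"claw":1,"dx":0,"dy":0,"dz":-0.6,"yaw":0},
    {"claw":1,"dx":0,"dy":0,"dz":-0.6,"yaw":0},
    {"claw":1,"dx":0,"dy":0,"dz":-0.5,"yaw":0},
    {"claw":1,"dx":0,"dy":0,"dz":-0.3,"yaw":0}
  ]
}}

```text
time_s: 54.3
ee_pos: [470.9, 56.5, 243.6]
ee_rot: [178.2, 1.4, 174.4]
force: [-0.1, 0.2, -6.1]
gripper_width: 22.1
```

```bash
python3 -c "
from h import *
fs=grab('39')
crop(fs['scene'],310,160,120,'w39.png',6)"; python3 plan.py 390 -265 256 174.8 0.8
```

```text
w39.png origin 250 115 scale 6
t54.40 [471.2  56.5 243.6] rpy [178.2   1.5 174.4] F [-0.1  0.  -5.6] w21.7 q [  4.   7. 100.   2.  71. -81.] 21 rows
dx 0.12 dy -0.80 dz -0.03 yaw -0.05
dx 0.13 dy -0.80 dz -0.03 yaw 0.00
dx 0.13 dy -0.80 dz -0.03 yaw 0.00
dx 0.13 dy -0.80 dz -0.03 yaw 0.00
dx 0.13 dy -0.80 dz -0.03 yaw 0.00
dx 0.13 dy -0.80 dz -0.03 yaw 0.00
dx 0.13 dy -0.80 dz -0.03 yaw 0.00
dx 0.13 dy -0.80 dz -0.03 yaw 0.00
dx 0.13 dy -0.80 dz -0.03 yaw 0.00
dx 0.12 dy -0.80 dz -0.03 yaw 0.00
dx 0.13 dy -0.80 dz -0.03 yaw 0.00
dx 0.12 dy -0.80 dz -0.03 yaw 0.00
dx 0.13 dy -0.80 dz -0.03 yaw 0.00
dx 0.12 dy -0.80 dz -0.03 yaw 0.00
dx 0.13 dy -0.80 dz -0.03 yaw 0.00
dx 0.12 dy -0.80 dz -0.03 yaw 0.00
dx 0.13 dy -0.80 dz -0.03 yaw 0.00
dx 0.12 dy -0.80 dz -0.03 yaw 0.00
dx 0.13 dy -0.80 dz -0.03 yaw 0.00
dx 0.12 dy -0.80 dz -0.03 yaw 0.00
dx 0.06 dy -0.37 dz -0.02 yaw 0.00
```

>>> {"api": "drive_tool", "payload": {
  "moves": [
    {"claw":1,"dx":0.05,"dy":-0.3,"dz":-0.1,"yaw":0},
    {"claw":1,"dx":0.1,"dy":-0.5,"dz":-0.1,"yaw":0},
    {"claw":1,"dx":0.13,"dy":-0.7,"dz":-0.1,"yaw":0},
    {"claw":1,"dx":0.13,"dy":-0.8,"dz":-0.05,"yaw":0},
    {"claw":1,"dx":0.13,"dy":-0.8,"dz":-0.05,"yaw":0}
  ]
}}

```text
time_s: 55.02
ee_pos: [452.0, -8.5, 248.4]
ee_rot: [178.3, 1.3, 174.5]
force: [0.3, -0.7, -4.7]
gripper_width: 21.7
```

>>> {"api": "drive_tool", "payload": {
  "moves": [
    {"claw":1,"dx":0.13,"dy":-0.8,"dz":-0.05,"yaw":0},
    {"claw":1,"dx":0.13,"dy":-0.8,"dz":-0.05,"yaw":0},
    {"claw":1,"dx":0.13,"dy":-0.8,"dz":-0.05,"yaw":0},
    {"claw":1,"dx":0.13,"dy":-0.8,"dz":-0.05,"yaw":0},
    {"claw":1,"dx":0.13,"dy":-0.8,"dz":-0.05,"yaw":0}
  ]
}}

```text
time_s: 55.65
ee_pos: [427.8, -94.6, 250.9]
ee_rot: [178.5, 1.2, 174.3]
force: [0.1, 0.0, -6.2]
gripper_width: 21.9
```

```bash
python3 plan.py 390 -265 254 174.8 0.8
```

```text
t55.65 [427.8 -94.6 250.9] rpy [178.5   1.2 174.3] F [ 0.1  0.  -6.2] w21.9 q [ -15.    4.  103.    2.   72. -100.] 11 rows
dx 0.10 dy -0.80 dz -0.01 yaw -0.06
dx 0.10 dy -0.80 dz -0.01 yaw 0.00
dx 0.10 dy -0.80 dz -0.02 yaw 0.00
dx 0.10 dy -0.80 dz -0.01 yaw 0.00
dx 0.10 dy -0.80 dz -0.02 yaw 0.00
dx 0.10 dy -0.80 dz -0.01 yaw 0.00
dx 0.10 dy -0.80 dz -0.02 yaw 0.00
dx 0.11 dy -0.80 dz -0.01 yaw 0.00
dx 0.10 dy -0.80 dz -0.02 yaw 0.00
dx 0.11 dy -0.80 dz -0.01 yaw 0.00
dx 0.08 dy -0.66 dz -0.02 yaw 0.00
```

>>> {"api": "drive_tool", "payload": {
  "moves": [
    {"claw":1,"dx":0.08,"dy":-0.8,"dz":-0.05,"yaw":0},
    {"claw":1,"dx":0.08,"dy":-0.8,"dz":-0.05,"yaw":0},
    {"claw":1,"dx":0.08,"dy":-0.8,"dz":-0.05,"yaw":0},
    {"claw":1,"dx":0.08,"dy":-0.8,"dz":-0.05,"yaw":0},
    {"claw":1,"dx":0.08,"dy":-0.8,"dz":-0.05,"yaw":0}
  ]
}}

```text
time_s: 56.28
ee_pos: [407.5, -180.7, 253.8]
ee_rot: [178.6, 1.2, 174.0]
force: [0.7, 0.4, -6.1]
gripper_width: 21.9
```

>>> {"api": "drive_tool", "payload": {
  "moves": [
    {"claw":1,"dx":0.08,"dy":-0.8,"dz":-0.05,"yaw":0},
    {"claw":1,"dx":0.08,"dy":-0.7,"dz":-0.05,"yaw":0},
    {"claw":1,"dx":0.05,"dy":-0.6,"dz":-0.05,"yaw":0},
    {"claw":1,"dx":0.05,"dy":-0.4,"dz":-0.02,"yaw":0}
  ]
}}

```text
time_s: 56.78
ee_pos: [394.4, -234.6, 255.9]
ee_rot: [178.6, 1.2, 173.9]
force: [-0.2, -0.2, -6.2]
gripper_width: 21.6
```

```bash
python3 -c "
from h import *
fs=grab('40')
crop(fs['scene'],215,125,130,'w40.png',6);crop(fs['top'],450,285,120,'wt40.png',6)"; python3 plan.py 390 -266 254 174.8 0.8
```

```text
w40.png origin 150 76 scale 6
wt40.png origin 390 240 scale 6
t56.88 [ 394.5 -234.6  255.9] rpy [178.6   1.2 173.8] F [ 0.   0.8 -6.6] w21.8 q [ -33.    6.  100.    2.   74. -118.] 2 rows
dx 0.03 dy -0.80 dz 0.05 yaw -0.11
dx 0.04 dy -0.78 dz 0.04 yaw -0.00
```

>>> {"api": "drive_tool", "payload": {
  "moves": [
    {"claw":1,"dx":0,"dy":-0.6,"dz":0.1,"yaw":-0.06},
    {"claw":1,"dx":0,"dy":-0.5,"dz":0.1,"yaw":-0.05},
    {"claw":1,"dx":0,"dy":-0.3,"dz":0.05,"yaw":0},
    {"claw":1,"dx":0,"dy":-0.15,"dz":0.02,"yaw":0}
  ]
}}

```text
time_s: 57.38
ee_pos: [391.7, -266.6, 249.0]
ee_rot: [178.6, 1.2, 174.9]
force: [0.0, -0.3, -5.2]
gripper_width: 21.5
```

```bash
python3 -c "
from h import *
fs=grab('41')
crop(fs['scene'],215,115,80,'w41.png',10);crop(fs['top'],450,285,80,'wt41.png',9)"; python3 plan.py 394 -267 252 174.8 0.8
```

```text
w41.png origin 175 85 scale 10
wt41.png origin 410 255 scale 9
t57.48 [ 391.7 -266.5  249. ] rpy [178.6   1.2 174.9] F [ 0.9  0.3 -6.7] w22.0 q [ -37.    8.   99.    2.   73. -122.] 1 rows
dx -0.12 dy -0.02 dz -0.15 yaw 0.02
```

```bash
python3 -c "
from h import *
fs=grab(); t=fs['top']; s=fs['scene']
z=249-121.3
st=telemetry.state(); print(st['ee_pos'])
A=plane(t,(410+113/9-.5,255+322/9-.5),z+70)[0];B=plane(t,(410+563/9-.5,255+362/9-.5),z+70)[0]
print(A,B,np.linalg.norm(A-B)); m=(A+B)/2; v=(A-B)/np.linalg.norm(A-B); f=np.array([v[1],-v[0],0])
print('yaw',np.degrees(np.arctan2(f[1],f[0])),'stem',m-46.7*f)
for c,g in(('yellow',A),('red',B)): print(c,fitcap(t,c,g[:2],z+48,z+70),fitcap(s,c,g[:2],z+48,z+70))
# collar in scene crop: left 378 right 508, ellipse center ~(442,110)
for off in ((391.7,-266.5),(390.5,-266.2)):
    q=proj(s,cylpts(*off,z+98,z+104,18)); print(((q.min(0)-[175,85])*10).round(),((q.max(0)-[175,85])*10).round())
    print('stem',((proj(s,[[*off,z+98],[*off,z+60]])-[175,85])*10).round())
"
```

```text
[ 391.707721   -266.04533866  249.18383053]
[ 442.62303985 -223.94278455  197.7       ] [ 432.15323802 -320.61894734  197.7       ] 97.24143768255176
yaw -6.180909716356307 stem [ 390.95961103 -267.2527652   197.7       ]
yellow (array([ 442.0559604 , -223.88290562]), array([420.35990338, 290.11594203]), np.int32(414), 446.0503108748235) (array([ 444.52023434, -223.21804726]), array([224.65979381, 123.06185567]), np.int32(194), 221.92597141832812)
red (array([ 430.33725449, -319.6614467 ]), array([469.34134615, 295.15625   ]), np.int32(416), 472.5070256590843) (array([ 424.39410644, -328.92109804]), array([196.42592593, 108.01851852]), np.int32(54), 207.19049861934036)
[378.  52.] [512. 151.]
stem [[447. 111.]
 [464. 223.]]
[381.  50.] [516. 149.]
stem [[450. 108.]
 [467. 221.]]
```

>>> {"api": "drive_tool", "payload": {
  "moves": [
    {"claw":1,"dx":-0.3,"dy":0,"dz":-0.05,"yaw":0},
    {"claw":1,"dx":-0.4,"dy":0,"dz":-0.04,"yaw":0},
    {"claw":1,"dx":-0.4,"dy":0,"dz":0,"yaw":0},
    {"claw":1,"dx":-0.3,"dy":0,"dz":0,"yaw":0}
  ]
}}

```text
time_s: 58.08
ee_pos: [421.9, -268.2, 252.2]
ee_rot: [178.6, 1.3, 175.0]
force: [0.3, 0.1, -6.2]
gripper_width: 21.9
```

```bash
python3 -c "
from h import *
fs=grab('42')
crop(fs['scene'],210,115,80,'w42.png',10);crop(fs['top'],450,285,80,'wt42.png',9)
p=telemetry.state()['ee_pos']; print('axis y',-273.5-(p[0]-468.4)*.0917)"; python3 plan.py 468.4 -273.5 252 174.8 0.8 | head -2
```

```text
w42.png origin 170 85 scale 10
wt42.png origin 410 255 scale 9
axis y -269.2468236303826
t58.17 [ 422.  -268.3  252.1] rpy [178.6   1.3 175. ] F [ 0.2 -0.5 -6.1] w21.8 q [ -35.   10.   96.    2.   74. -121.] 3 rows
dx -0.80 dy -0.02 dz 0.00 yaw 0.02
```

```bash
python3 -c "
from h import *
fs=grab(); s=fs['scene']
o=np.array([170,85])
def P(*p): return ((proj(s,[p])[0]-o)*10).round()
d=np.array([.9958,-.0914,0]);n=np.array([.0914,.9958,0]);S=np.array([468.4,-273.5,0])
for a,b,z,l in((-44,8,218,'tip L in'),(-44,-8,218,'tip R in'),(-30,8,222,'lipL'),(-30,-8,222,'lipR'),(-24,22,222,'lipL out'),(-24,8,222,'lipL in'),(10,0,218,'slot end'),(-44,16,218,'flL'),(-44,-16,218,'flR')):
    q=S+a*d+b*n; print(l,P(q[0],q[1],z))
print('stem',P(421.5,-268,218),P(421.5,-268,228),P(421.5,-268,150))
q=proj(s,cylpts(421.5,-268,228.5,234.5,18)); print('collar',((q.min(0)-o)*10).round(),((q.max(0)-o)*10).round())
"
```

```text
tip L in [450. 208.]
tip R in [403. 189.]
lipL [416. 224.]
lipR [369. 204.]
lipL out [443. 253.]
lipL in [402. 236.]
slot end [300. 308.]
flL [473. 218.]
flR [380. 179.]
stem [437. 193.] [432. 163.] [471. 388.]
collar [361. 102.] [499. 204.]
```

```bash
python3 -c "
from h import *
fs=grab(); t=fs['top']
z=252.1-121.3
A=plane(t,(410+121/9-.5,255+175/9-.5),z+70)[0];B=plane(t,(410+563/9-.5,255+220/9-.5),z+70)[0]
m=(A+B)/2; v=(A-B)/np.linalg.norm(A-B); f=np.array([v[1],-v[0],0])
print(A,B,'yaw',np.degrees(np.arctan2(f[1],f[0])),'stem',m-46.7*f)
"; python3 plan.py 468.4 -273.5 252 174.8 0.8 | head -2
```

```text
[ 474.09109992 -226.33930651  200.8       ] [ 462.57928234 -321.23631346  200.8       ] yaw -6.916671581573929 stem [ 421.97505771 -268.16392978  200.8       ]
t58.38 [ 420.8 -268.1  252.1] rpy [178.6   1.3 175. ] F [-0.1 -0.3 -6.6] w21.7 q [ -35.   10.   96.    2.   74. -121.] 3 rows
dx -0.80 dy -0.02 dz 0.00 yaw 0.02
```

>>> {"api": "drive_tool", "payload": {
  "moves": [
    {"claw":1,"dx":-0.25,"dy":-0.04,"dz":0,"yaw":0},
    {"claw":1,"dx":-0.3,"dy":-0.02,"dz":0,"yaw":0},
    {"claw":1,"dx":-0.3,"dy":0,"dz":0,"yaw":0}
  ]
}}

```text
time_s: 58.75
ee_pos: [438.1, -271.0, 252.6]
ee_rot: [178.6, 1.3, 174.9]
force: [-0.8, 0.4, -6.0]
gripper_width: 21.7
```

```bash
python3 -c "
from h import *
fs=grab('43')
crop(fs['scene'],207,118,80,'w43.png',10)
p=telemetry.state()['ee_pos']; print('axis y',-273.5-(p[0]-468.4)*.0917)"; python3 plan.py 468.4 -273.5 252 174.8 0.8 | head -2
```

```text
w43.png origin 167 88 scale 10
axis y -270.7600340145752
t58.85 [ 438.5 -271.1  252.6] rpy [178.6   1.3 174.9] F [ 0.  -0.2 -6.2] w21.7 q [ -34.   11.   94.    2.   75. -120.] 2 rows
dx -0.80 dy 0.01 dz 0.02 yaw 0.02
```

>>> {"api": "drive_tool", "payload": {
  "moves": [
    {"claw":1,"dx":-0.25,"dy":0,"dz":0,"yaw":0},
    {"claw":1,"dx":-0.3,"dy":0,"dz":0,"yaw":0},
    {"claw":1,"dx":-0.3,"dy":0,"dz":0,"yaw":0}
  ]
}}

```text
time_s: 59.22
ee_pos: [456.2, -272.6, 252.8]
ee_rot: [178.6, 1.3, 174.9]
force: [0.1, 0.2, -5.6]
gripper_width: 21.5
```

```bash
python3 -c "
from h import *
fs=grab('44')
crop(fs['scene'],207,118,80,'w44.png',10);crop(fs['top'],450,275,80,'wt44.png',9)
p=telemetry.state()['ee_pos']; print('axis y',-273.5-(p[0]-468.4)*.0917)"; python3 plan.py 468.4 -273.5 252 174.8 0.8 | head -2
```

```text
w44.png origin 167 88 scale 10
wt44.png origin 410 245 scale 9
axis y -272.4188938330788
t59.33 [ 456.6 -272.7  252.8] rpy [178.6   1.3 175. ] F [ 0.1 -0.2 -5. ] w21.6 q [ -33.   13.   92.    2.   75. -119.] 1 rows
dx -0.59 dy 0.01 dz 0.04 yaw 0.02
```

```bash
python3 -c "
from h import *
f=grab()['top']
for z in (260,190): print(z,plane(f,[(412+29-.5,225+21),(412+56-.5,225+21)],z).round(1).tolist())
d=np.array([.9958,-.0914,0]);n=np.array([.0914,.9958,0]);S=np.array([468.4,-273.5,0])
for z in(260,):
  for p in plane(f,[(412+29-.5,225+20),(412+56-.5,225+20)],z): q=p-S; print(q@d,q@n)
"
```

```text
260 [[527.7, -241.3, 260.0], [526.7, -290.7, 260.0]]
190 [[527.2, -267.7, 190.0], [526.2, -321.2, 190.0]]
57.88892699895843 37.50127348005099
61.419097159549 -11.702994251074477
```

>>> {"api": "drive_tool", "payload": {
  "moves": [
    {"claw":1,"dx":-0.2,"dy":0,"dz":0,"yaw":0},
    {"claw":1,"dx":-0.2,"dy":0,"dz":0,"yaw":0}
  ]
}}

```text
time_s: 59.68
ee_pos: [463.7, -273.1, 253.0]
ee_rot: [178.6, 1.2, 174.9]
force: [0.0, 0.6, -6.1]
gripper_width: 21.2
```

```bash
python3 -c "
from h import *
fs=grab('45')
crop(fs['scene'],200,125,80,'w45.png',10);crop(fs['top'],450,275,80,'wt45.png',9)
p=telemetry.state()['ee_pos']; print('axis y',-273.5-(p[0]-468.4)*.0917)"; python3 plan.py 468.4 -273.5 252 174.8 0.8 | head -2
```

```text
w45.png origin 160 95 scale 10
wt45.png origin 410 245 scale 9
axis y -273.09223260849393
t59.77 [ 464.  -273.2  252.9] rpy [178.6   1.3 174.9] F [ 0.7 -0.1 -6.2] w21.7 q [ -33.   13.   91.    2.   75. -118.] 1 rows
dx -0.22 dy 0.00 dz 0.05 yaw 0.02
```

>>> {"api": "drive_tool", "payload": {
  "moves": [
    {"claw":1,"dx":-0.15,"dy":0,"dz":0,"yaw":0},
    {"claw":1,"dx":-0.12,"dy":0,"dz":0,"yaw":0}
  ]
}}

```text
time_s: 60.02
ee_pos: [469.5, -273.7, 253.0]
ee_rot: [178.6, 1.2, 174.9]
force: [-0.4, 0.3, -5.1]
gripper_width: 21.2
```

```bash
python3 -c "
from h import *
fs=grab('46'); s=fs['scene'];st=telemetry.state()
crop(s,200,125,60,'w46.png',13)
p=st['ee_pos']; print('axis y',-273.5-(p[0]-468.4)*.0917)
o=np.array([170,103])
for x in (466,468.4):
    q=proj(s,cylpts(x,-273.5,229.5,235.5,18)); print('collar',x,((q.min(0)-o)*13).round(),((q.max(0)-o)*13).round())
"; python3 plan.py 468.4 -273.5 252 174.8 0.8 | head -2
```

```text
w46.png origin 170 102 scale 13
axis y -273.6039374087289
collar 466 [325.   8.] [508. 144.]
collar 468.4 [318.  15.] [501. 151.]
t60.12 [ 469.5 -273.7  253. ] rpy [178.6   1.2 174.9] F [-0.3 -0.1 -5.6] w21.8 q [ -33.   14.   90.    2.   75. -118.] 1 rows
dx 0.06 dy 0.00 dz 0.05 yaw 0.02
```

```bash
python3 -c "
from h import *
fs=grab('47'); s=fs['scene'];t=fs['top']
crop(s,150,185,130,'ps.png',6); crop(t,445,180,130,'pt.png',6)
"
```

```text
ps.png origin 85 136 scale 6
pt.png origin 380 131 scale 6
```

```bash
python3 -c "
from h import *
fs=grab(); s=fs['scene'];t=fs['top']
for a,b in(((441.5,133),(135,185.7)),((434.3,138.2),(139.2,195.4))): print(tri([t,s],[a,b]))
"
```

```text
[ 748.64603136 -272.68492337  215.11992452]
[ 747.68465875 -272.60932348  179.0621191 ]
```

>>> {"api": "drive_tool", "payload": {
  "moves": [
    {"claw":1,"dx":0.03,"dy":0,"dz":0.15,"yaw":0},
    {"claw":1,"dx":0.02,"dy":0,"dz":0.2,"yaw":0},
    {"claw":1,"dx":0.01,"dy":-0.01,"dz":0.15,"yaw":0}
  ]
}}

```text
time_s: 60.7
ee_pos: [467.9, -273.5, 242.5]
ee_rot: [178.6, 1.2, 174.9]
force: [0.3, -0.5, -6.2]
gripper_width: 21.9
```

```bash
python3 plan.py 468.4 -273.5 240 174.8 0.8 | head -2
```

```text
t60.70 [ 467.9 -273.5  242.5] rpy [178.6   1.2 174.9] F [ 0.3 -0.5 -6.2] w21.9 q [ -33.   14.   91.    2.   74. -118.] 1 rows
dx -0.02 dy 0.00 dz 0.12 yaw 0.01
```

>>> {"api": "drive_tool", "payload": {
  "moves": [
    {"claw":1,"dx":0,"dy":0,"dz":0.1,"yaw":0},
    {"claw":1,"dx":0,"dy":0,"dz":0.1,"yaw":0},
    {"claw":1,"dx":0,"dy":0,"dz":0.1,"yaw":0}
  ]
}}

```text
time_s: 61.08
ee_pos: [467.6, -273.4, 236.3]
ee_rot: [178.6, 1.2, 174.9]
force: [-1.2, 1.0, -4.6]
gripper_width: 21.6
```

```bash
python3 -c "
from h import *
fs=grab('48'); s=fs['scene']
crop(s,200,130,80,'w48.png',10)
";python3 plan.py 468.4 -273.5 240 174.8 0.8 | head -2
```

```text
w48.png origin 160 100 scale 10
t61.17 [ 467.6 -273.4  236.2] rpy [178.6   1.2 174.9] F [-0.8  0.  -3.1] w21.5 q [ -33.   14.   92.    2.   73. -118.] 1 rows
dx -0.04 dy -0.00 dz -0.19 yaw 0.02
```

>>> {"api": "drive_tool", "payload": {
  "moves": [
    {"claw":1,"dx":0,"dy":0,"dz":0.15,"yaw":0},
    {"claw":1,"dx":0,"dy":0,"dz":0.2,"yaw":0},
    {"claw":1,"dx":0,"dy":0,"dz":0.2,"yaw":0},
    {"claw":1,"dx":0,"dy":0,"dz":0.2,"yaw":0},
    {"claw":1,"dx":0,"dy":0,"dz":0.2,"yaw":0}
  ]
}}

```text
time_s: 61.8
ee_pos: [467.8, -273.4, 216.7]
ee_rot: [178.7, 1.2, 174.9]
force: [-2.9, -0.3, -3.0]
gripper_width: 21.3
```

```bash
python3 -c "
from h import *
fs=grab('49'); s=fs['scene']
crop(s,200,130,80,'w49.png',10)
";python3 plan.py 468.4 -273.5 200 174.8 0.8 | head -2
```

```text
w49.png origin 160 100 scale 10
t61.90 [ 467.8 -273.4  216.5] rpy [178.7   1.2 174.9] F [-0.9  0.7 -3.8] w21.6 q [ -33.   15.   94.    2.   71. -118.] 2 rows
dx -0.03 dy -0.00 dz 0.80 yaw 0.02
```

>>> {"api": "drive_tool", "payload": {
  "moves": [
    {"claw":1,"dx":0.01,"dy":0,"dz":0.2,"yaw":0},
    {"claw":1,"dx":0,"dy":0,"dz":0.2,"yaw":0},
    {"claw":1,"dx":0.01,"dy":0,"dz":0.2,"yaw":0},
    {"claw":1,"dx":0,"dy":0,"dz":0.2,"yaw":0},
    {"claw":1,"dx":0.01,"dy":0,"dz":0.2,"yaw":0}
  ]
}}

```text
time_s: 62.52
ee_pos: [468.6, -273.4, 196.2]
ee_rot: [178.7, 1.3, 174.9]
force: [-0.6, -1.0, -1.2]
gripper_width: 21.7
```

>>> {"api": "drive_tool", "payload": {
  "moves": [
    {"claw":1,"dx":0.01,"dy":0,"dz":0.2,"yaw":0},
    {"claw":1,"dx":0,"dy":0,"dz":0.2,"yaw":0},
    {"claw":1,"dx":0,"dy":0,"dz":0.15,"yaw":0},
    {"claw":1,"dx":0,"dy":0,"dz":0.15,"yaw":0}
  ]
}}

```text
time_s: 63.02
ee_pos: [469.9, -273.5, 182.1]
ee_rot: [178.8, 1.5, 174.9]
force: [-1.3, -0.5, 0.6]
gripper_width: 21.6
```

```bash
python3 -c "
from h import *
fs=grab('50'); s=fs['scene']
crop(s,205,140,80,'w50.png',10)
for i in range(4): grab_frame('top'); print(telemetry.state()['force'].round(1))
";python3 plan.py 468.4 -273.5 200 174.8 0.8 | head -1
```

```text
w50.png origin 165 110 scale 10
[ 0.1 -1.  -0. ]
[-0.3 -0.7  0.6]
[ 0.3 -0.4  0.1]
[ 0.6 -0.4 -0.7]
t63.33 [ 469.9 -273.5  182.3] rpy [178.8   1.5 174.9] F [ 0.6 -0.4 -0.7] w22.0 q [ -33.   16.   97.    2.   66. -118.] 2 rows
```

```bash
python3 -c "
from h import *
F=[]
for i in range(10): grab_frame('top'); F.append(telemetry.state()['force'])
print(np.mean(F,0).round(2),np.std(F,0).round(2))
"
```

```text
[ 0.47 -0.53 -0.37] [0.48 0.34 0.47]
```

>>> {"api": "drive_tool", "payload": {
  "moves": [
    {"claw":1,"dx":0,"dy":0,"dz":0.15,"yaw":0},
    {"claw":1,"dx":0,"dy":0,"dz":0.15,"yaw":0}
  ]
}}

```text
time_s: 64.08
ee_pos: [470.7, -273.6, 176.3]
ee_rot: [178.8, 1.6, 174.9]
force: [1.3, -1.5, 0.8]
gripper_width: 21.6
```

```bash
python3 -c "
from h import *
F=[]
for i in range(10): f=grab_frame('scene'); F.append(telemetry.state()['force'])
print(np.mean(F,0).round(2),np.std(F,0).round(2),telemetry.state()['ee_pos'])
crop(f,205,140,80,'w51.png',10)
"
```

```text
[ 2.06 -0.72  0.39] [0.37 0.36 0.37] [ 470.59782995 -273.55027193  176.52488727]
w51.png origin 165 110 scale 10
```

>>> {"api": "drive_tool", "payload": {
  "moves": [
    {"claw":1,"dx":-0.04,"dy":0,"dz":-0.08,"yaw":0},
    {"claw":1,"dx":-0.02,"dy":0,"dz":0,"yaw":0}
  ]
}}

```text
time_s: 64.82
ee_pos: [470.5, -273.5, 177.9]
ee_rot: [178.8, 1.4, 174.9]
force: [1.1, -1.1, -0.2]
gripper_width: 21.9
```

```bash
python3 -c "
from h import *
F=[]
for i in range(10): f=grab_frame('scene'); F.append(telemetry.state()['force'])
print(np.mean(F,0).round(2),np.std(F,0).round(2),telemetry.state()['ee_pos'])
"
```

```text
[-0.53 -0.83 -0.19] [0.6  0.59 0.41] [ 470.63984953 -273.514447    177.78843393]
```

>>> {"api": "drive_tool", "payload": {
  "moves": [
    {"claw":0.4,"dx":0,"dy":0,"dz":0,"yaw":0},
    {"claw":0.2,"dx":0,"dy":0,"dz":0,"yaw":0},
    {"claw":0,"dx":0,"dy":0,"dz":0,"yaw":0},
    {"claw":-0.2,"dx":0,"dy":0,"dz":0,"yaw":0}
  ],
  "grip_force": 20
}}

```text
time_s: 65.82
ee_pos: [470.8, -272.5, 177.7]
ee_rot: [178.7, 1.4, 174.9]
force: [-0.1, -0.2, 0.8]
gripper_width: 52.5
```

```bash
python3 -c "
from h import *
fs=grab('52'); s=fs['scene']
crop(s,205,140,80,'w52.png',10); st=telemetry.state(); print(st['ee_pos'],st['gripper_width'],st['force'])
"
```

```text
w52.png origin 165 110 scale 10
[ 470.74290411 -272.57076628  177.6830602 ] 54.296000273801596 [-1.30427565  0.12743874 -0.30333502]
```

>>> {"api": "drive_tool", "payload": {
  "moves": [
    {"claw":-0.3,"dx":0,"dy":0,"dz":-0.2,"yaw":0},
    {"claw":-0.3,"dx":0,"dy":0,"dz":-0.4,"yaw":0},
    {"claw":-0.3,"dx":0,"dy":0,"dz":-0.5,"yaw":0},
    {"claw":-0.3,"dx":0,"dy":0,"dz":-0.6,"yaw":0},
    {"claw":-0.3,"dx":0,"dy":0,"dz":-0.8,"yaw":0}
  ]
}}

```text
time_s: 66.55
ee_pos: [469.1, -273.5, 230.5]
ee_rot: [178.6, 1.4, 174.9]
force: [-0.1, -0.2, -0.4]
gripper_width: 59.3
```

>>> {"api": "drive_tool", "payload": {
  "moves": [
    {"claw":-0.3,"dx":0,"dy":0,"dz":-1,"yaw":0},
    {"claw":-0.3,"dx":0,"dy":0,"dz":-1,"yaw":0},
    {"claw":-0.3,"dx":0.5,"dy":0,"dz":-0.8,"yaw":0},
    {"claw":-0.3,"dx":0.8,"dy":0.3,"dz":-0.2,"yaw":0},
    {"claw":-0.3,"dx":0.8,"dy":0.5,"dz":0,"yaw":0}
  ]
}}

```text
time_s: 67.18
ee_pos: [425.1, -254.9, 295.4]
ee_rot: [178.8, 1.6, 174.9]
force: [0.3, 0.2, -0.5]
gripper_width: 59.5
```

>>> {"api": "drive_tool", "payload": {
  "moves": [
    {"claw":-0.3,"dx":0.5,"dy":1,"dz":0,"yaw":0},
    {"claw":-0.3,"dx":0.3,"dy":1,"dz":0,"yaw":0},
    {"claw":-0.3,"dx":0,"dy":1,"dz":0,"yaw":0},
    {"claw":-0.3,"dx":0,"dy":1,"dz":0,"yaw":0},
    {"claw":-0.3,"dx":0,"dy":1,"dz":0,"yaw":0}
  ]
}}

```text
time_s: 67.8
ee_pos: [413.7, -145.6, 296.4]
ee_rot: [178.6, 1.5, 174.8]
force: [-0.2, -0.3, 0.6]
gripper_width: 59.0
```

>>> {"api": "drive_tool", "payload": {
  "moves": [
    {"claw":-0.3,"dx":0,"dy":1,"dz":0,"yaw":0},
    {"claw":-0.3,"dx":0,"dy":1,"dz":0,"yaw":0},
    {"claw":-0.3,"dx":0,"dy":1,"dz":0,"yaw":0},
    {"claw":-0.3,"dx":0,"dy":0.8,"dz":0,"yaw":0},
    {"claw":-0.3,"dx":0,"dy":0.4,"dz":0,"yaw":0}
  ]
}}

```text
time_s: 68.42
ee_pos: [418.5, -52.7, 297.7]
ee_rot: [178.5, 1.4, 175.2]
force: [-0.1, -0.2, 0.1]
gripper_width: 58.8
```

```bash
python3 -c "
from h import *
fs=grab('53'); s=fs['scene'];t=fs['top']
crop(s,205,140,90,'w53.png',8);crop(t,445,275,100,'wt53.png',8); st=telemetry.state(); print(st['time_s'],st['ee_pos'],st['gripper_width'],st['force'],st['qpos'])
"
```

```text
w53.png origin 160 106 scale 8
wt53.png origin 395 237 scale 8
68.525 [418.63783856 -53.14915085 297.71557476] 59.30090648246646 [-0.02739331 -0.49388341  0.3215103 ] [-10.08392179   0.81045266  99.42178354   1.64982668  78.54032044
 -95.59957933]
```

>>> {"api": "drive_tool", "payload": {
  "moves": [
    {"dx":0},
    {"dx":0},
    {"dx":0},
    {"dx":0},
    {"dx":0}
  ]
}}

```text
validation failed for argument at $.mo...
```

Run:
```python
from workcell import telemetry
s=telemetry.state();print(s['time_s'],s['gripper_width'],s['ee_pos'],s['force'])
```

```text
68.525 59.30090648246646 [418.63783856 -53.14915085 297.71557476] [-0.02739331 -0.49388341  0.3215103 ]
```

>>> {"api": "drive_tool", "payload": {
  "moves": [
    {"claw":-0.5,"dx":0,"dy":0,"dz":0,"yaw":0},
    {"claw":-0.5,"dx":0,"dy":0,"dz":0,"yaw":0},
    {"claw":-0.5,"dx":0,"dy":0,"dz":0,"yaw":0},
    {"claw":-0.5,"dx":0,"dy":0,"dz":0,"yaw":0},
    {"claw":-0.5,"dx":0,"dy":0,"dz":0,"yaw":0}
  ]
}}

```text
time_s: 69.15
ee_pos: [418.5, -54.5, 297.5]
ee_rot: [178.5, 1.4, 175.1]
force: [0.5, -0.5, -0.1]
gripper_width: 68.4
```

Run:
```python
import cv2,numpy as np
from workcell import grab_frame
f=grab_frame("top")["color"];g=grab_frame("scene")["color"]
for n,i in(("top",f),("scene",g)): cv2.imwrite(f"pics/fin_{n}.png",i)
old=cv2.imread("pics/scene_53.png");print(None if old is None else old.shape)
if old is not None and old.shape==g.shape:
    d=cv2.absdiff(old,g).max(2)>40; ys,xs=np.nonzero(d);print(d.sum(), (xs.min(),xs.max(),ys.min(),ys.max()) if len(xs) else 0)
a=cv2.resize(f[210:340,370:520],None,fx=4,fy=4,interpolation=cv2.INTER_CUBIC);cv2.imwrite("pics/fin_tc.png",a)
```

```text
(420, 560, 3)
188 (np.int64(253), np.int64(303), np.int64(67), np.int64(105))
```

View pics/fin_tc.png

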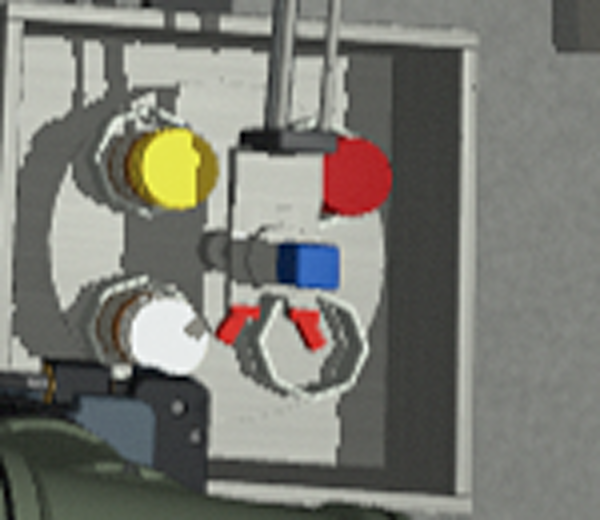

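View pics/fin_scene.png

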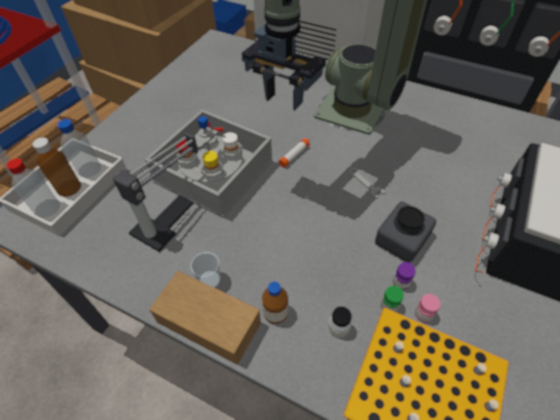

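The enlarged top view shows the plate level, with the stem foot at crop (215,250), midway between the opposite pockets. The yellow, red and white jars are seated. The blue knob is above the fork, behind the red lips. In the scene view, only the gripper (px 253–303, 67–105) has changed since the last picture, so the arm and carrier have settled. The reagent bottle, beaker and black-capped jar are where they were.

```bash
python3 -c "from workcell import job; print(job.job_done())"
```

```text
the job is handed in; nothing more can be done
None
```

The job is handed in at about 69 s of the 210 s allowed. No verdict is reported.

- **Mixing:** White, yellow and red were mixed in that order; no orange jar was on the bench. Each was held at the pad's stop for about 2.4–2.6 s at 12–25 N, then put upright in its own pocket.
- **Carrier:** I lifted it by the blue knob, slid the stem into the fork and lowered it slowly. I let go only once the wrist load had fallen from about 6.2 N to 0.2 N, with the arm sunk by about 60 mm.
- **Last checks:** Pictures taken about 0.6 s apart after the release differ only at the gripper, so the arm and carrier have settled. The carrier hangs level with its collar between the lips and the step, and all three jars are in their pockets. The reagent bottle, beaker, black-capped jar and green, pink and purple look-alikes were left alone. The robot touches nothing.
- **Less exact:** The white jar was gripped about 5 mm off centre and high, and the tool leaned 2–3° during its press. Whether the pad was fully down was judged from force and height at the stop, because the pad's travel could not be read directly. No check failed.

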